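Load the tee risers on the magnetic chuck

ROBOT

A 6-joint arm with a two-finger parallel gripper is mounted at the origin on the work surface. World frame = base frame: x ahead of the robot, y to its left, z up, the work surface at z = 0. Lengths are in mm, angles in rad, forces in N, time in s.
With the tool pointing down it reaches from about 400 to 925 mm from the base axis. Payload 12.5 kg.
Tool frame: the origin (TCP) lies at the very end of the fingers, on their centre line; the grasp point (between the pads) lies 19 mm behind it (env.grip_point_offset is the distance from the TCP to the grasp point, in mm); z points along the fingers, y is the direction in which the jaws open and shut (so a half turn about z gives the same grasp; the last joint's range is limited). The gripper opens to 95 mm and grips with 3 to 60 N. Pads are 20 mm wide; open, the fingers measure 119 mm over their backs; the gripper's body (75 mm by 180 mm) begins 59 mm behind the grasp point.
Start: joints at [1.213, 0.491, 1.559, -0, 1.092, -0.106], TCP at [155.699, 605.314, 214.661] pointing down, gripper open.
Joint ranges: [-3.1, 3.1], [-0.84, 2.19], [0.05, 2.79], [-1.13, 4.28], [0.06, 2.93], [-2.69, 2.69]. Speed limits (rad/s): [2.22, 2.22, 2.79, 3.14, 3.14, 3.14].

INTERFACE

Orientations are given as [roll, pitch, yaw] about the fixed x, y, z axes, in that order (R = Rz(yaw) Ry(pitch) Rx(roll)).
In Python, from cell import env gives the robot as it stands.
- The arm moves only by the tool drive_tool, never from a script. Its argument "commands" is a list of rows, each an object of numbers: "dx", "dy", "dz": the shift along the world's x, y, z in mm; "yaw": the turn about the world's z in degrees. In form: [{"dx": .., "dy": .., "dz": .., "yaw": ..}, ...]. A call has 1 to 5 rows; each row shifts and turns the commanded pose from where the row before left it; what a row does not reach is not made up. A row lasts 1/12 s, in which the tool goes at most 41.7 mm and 7.16 degrees, less where a joint would pass 70% of its speed; a pose out of reach is approached as far as the arm can. A call with a gripper value outside its range is refused whole. "grip" is the opening, from 0 (shut) to 1 (fully open), set as the call begins (left out, the last holds). The fingers move at their own pace and stop on an object; the grip force is fixed at half the most. Time passes only in rows, so rows that do not move let the fingers close. It gives the time, the measured TCP pose, the force and the opening at its end, in the units of the state.
- env.state(): the state, without advancing time (a new reading comes with each control period).
- env.read_camera(name): name is "scene" or "side" or "wrist"; returns the picture (480x640x3 uint8, red, green, blue); there is no depth.
- env.calibration(name): a dict with "intrinsics" (3x3 intrinsics, pixels), "rvec" (rotation vector, rad) and "tvec" (3), from world to camera coordinates, as OpenCV has them. Camera axes: x right, y down, z forward; pixel columns grow to the right and rows downward; lengths in mm; the calibration is good to about 2 mm. A picture is of the moment at which its call begins: read the wrist's pose just before it. calibration takes no time and is no camera call; for the wrist camera it gives the pose at the moment of the call.
- env.job_done(): hands the job in, once; it reports no verdict.
Trained networks look in the newest picture that a camera, given by its name, has taken for a name from the list of things; names that differ only in an ending like _2 or _b are one class to them, and where a whole thing is asked for, a point or a joint stands for the part that bears it (a point fixed in the world has none). Each returns a list of dicts, best first, with "conf" (0 to 1); they miss things now and then, are a little off and sometimes report something else, mostly with a low value. They report only what shows in the picture. A call takes as long as a camera call. They do not tell look-alikes from the thing itself.
- env.trace(query, camera): "pixels" (480x640 bool, what is visible of it) and "pixel" ([column, row] in pixels, amid what is visible of it).
- env.place_of(query, camera): "pixel" ([column, row] in pixels: a listed point, or the origin of a listed thing).
The state is a dict: "t": time; "joints": joint angles; "qvel": joint speeds; "tau": joint torques, N m; "eef_pos": TCP position; "tcp_rot": TCP orientation; "ft_force": force on the tool from outside, world axes, zero at the start; "moment": the same for the moment, N m; "opening": opening from 0.0 (shut) to 1.0 (fully open).
Only numpy, scipy, OpenCV 4.12 (cv2) and the standard library are available. Lean on these libraries where they do the work, as an engineer would, in place of code of your own. Each camera call takes 0.05 s, during which the arm holds its last target.

TASK

Turn the magnetic chuck's black knob so that its white pointer stands on the green release mark; then, with it left there, lift the tee risers one at a time out of the red bin and stand every one of them upright on the chuck's plate, side by side in any order, each slid endwise up against the blue fence and square to it. When all are seated, turn the knob to the red hold mark; leave the tools and containers around the work alone.

Things in the scene. Friction and masses are not known exactly. Their poses are not given: they have to be found in the camera images.
- riser1: inverted-T riser, 0.45 to 0.8 kg: dark steel foot 80 (own x) x 60 (own y) x 20 mm high, on its middle an upright green web with bright top, 52 (x) x 22 (y) mm, from 20 to 80 mm above the underside. Origin: centre of the underside, z up. Pinch the web across its 22 mm. Starts upright in the red bin at any yaw; 3 or 4 of the four risers are present
- riser2: inverted-T riser, 0.45 to 0.8 kg: dark steel foot 80 (own x) x 60 (own y) x 20 mm high, on its middle an upright green web with bright top, 52 (x) x 22 (y) mm, from 20 to 80 mm above the underside. Origin: centre of the underside, z up. Pinch the web across its 22 mm. Starts upright in the red bin at any yaw; 3 or 4 of the four risers are present
- riser3: inverted-T riser, 0.45 to 0.8 kg: dark steel foot 80 (own x) x 60 (own y) x 20 mm high, on its middle an upright green web with bright top, 52 (x) x 22 (y) mm, from 20 to 80 mm above the underside. Origin: centre of the underside, z up. Pinch the web across its 22 mm. Starts upright in the red bin at any yaw; 3 or 4 of the four risers are present
- riser4: inverted-T riser, 0.45 to 0.8 kg: dark steel foot 80 (own x) x 60 (own y) x 20 mm high, on its middle an upright green web with bright top, 52 (x) x 22 (y) mm, from 20 to 80 mm above the underside. Origin: centre of the underside, z up. Pinch the web across its 22 mm. Starts upright in the red bin at any yaw; 3 or 4 of the four risers are present
- bin: red open bin, fixed in place, 250 x 250 mm outside, 55 mm high (rim 262 mm square), walls and floor 5 mm thick. Origin: centre of its underside on the work surface; x, y along its sides
- fence (a point): middle of the blue fence's working face, at its foot on the chuck's plate, 35 mm above the work surface. Chuck is fixed. +x points from the plate squarely into the fence, +y along it, z up. Fence: y -165 to +165 mm, 15 mm thick, 18 mm high. A seated riser has its origin at x = -40 mm, z = 0 here, its x axis along this x (either way round), and its centre within y -140 to +140 mm
- plate (a point): centre of the free top surface of the chuck's flat steel plate with brass stripes, 35 mm above the work surface; axes as fence. The surface is 155 mm (x) by 330 mm (y), ending at the fence on its +x side. Room for four risers side by side, e.g. at y -108, -36, +36, +108 mm; their feet may touch
- knob_grip (a point): top centre of the knob's black grip bar, on its vertical axis, 74 mm above the work surface; at x = -205, y = 0 mm in the fence frame, on a grey housing (95 x 110 mm, 35 mm high) in front of the plate. Bar 62 (own x) x 18 (own y) mm, 30 mm high, on a disc 70 mm across, 8 mm high; own +x is the end with the white pointer stripe
- hold_knob (a joint): angle of the chuck's knob, rad, growing counter-clockwise from above, travel 0 to 2.80. At 0 the pointer points along the fence frame's -y, at 1.57 towards the fence (+x). Green release mark at 0.87, red hold mark at 2.27. It starts between them, stays where it is left, takes about 0.1 N m to turn
- wrench: steel wrench 200 mm long lying on the near right of the work surface; leave alone
- blue_tub: empty blue tub 100 x 150 x 70 mm beyond the work; leave alone
- step_block: dark stepped block 90 x 50 x 60 mm at the right of the chuck; leave alone
- grease_tin: orange tin, 66 mm diameter, 80 mm high, beyond the bin; leave alone
Mind the look-alikes: they are no part of the job. What is shaped like the riser2 but pink or purple is not meant.

How it is judged:
By the outcome, as a careful person would: the job done as asked, in the order asked, and still so for the second after the job is handed in, with the robot touching nothing.
Of riser1, riser2, riser3, riser4 only 3 to 4 are there at a start; the rules pass over those that are not, and their reading is None.
At some moment in a run one of riser1, riser2, riser3, riser4 may be knocked a few centimetres aside while the robot is not near it.
It also fails if it takes over 210 s, if anything falls off the work surface, if the arm or the gripper's body presses on something with over 40 N, if the wrist force passes 120 N, or if a joint passes its speed limit or range.

## Working session

There is one attempt and no reset: what is moved stays moved. The work goes in short steps, Python scripts to look and compute and a tool call to move; the robot and the scene stay as the last step left them, time stands still between calls to the robot, and variables do not carry over. Pictures are saved under pics/ and viewed, and the job is handed in when it is done.

Besides the shell and the picture viewer there is one more tool, called after "Emit:" as name(argument=value, ...) on one line, values as JSON. drive_tool: Moves the arm, as the interface text tells. Its arguments: {"type":"object","properties":{"commands":{"type":"array"},"grip":{"type":"number"}},"required":["commands"]}

```bash
ls; mkdir -p pics; python3 - <<'E'
from cell import env
import cv2,numpy as np
print(env.state())
for n in ["scene","side","wrist"]:
    im=env.read_camera(n); cv2.imwrite(f"pics/{n}0.png",im[:,:,::-1])
    c=env.calibration(n); R=cv2.Rodrigues(np.array(c["rvec"]))[0]; print(n,c["intrinsics"],-R.T@np.array(c["tvec"]).ravel(),R[2])
E
```

```text
pics
{'t': 0.0, 'joints': array([ 1.21339514e+00,  4.91556925e-01,  1.55943544e+00, -1.33786924e-05,
        1.09172103e+00, -1.05615984e-01]), 'qvel': array([-0.00038845, -0.00129078,  0.00109816, -0.00172687, -0.00036099,
        0.00021392]), 'tau': array([-2.89218202e-03, -6.12637353e+01, -2.58177620e+01,  6.91901240e-02,
        4.83259920e-02, -1.25395986e-04]), 'eef_pos': array([155.61356119, 605.06655858, 214.06821492]), 'tcp_rot': array([-3.14047691e+00, -1.06348732e-04,  2.88981357e+00]), 'ft_force': array([-0.1529031 , -0.21965532,  0.07167503]), 'moment': array([-0.02133532, -0.01455219, -0.04371002]), 'opening': 1.0030308748688186}
scene [[550.97257384   0.         324.86556127]
 [  0.         550.97257384 229.77246659]
 [  0.           0.           1.        ]] [1277.89441534  747.49014466 1016.94061797] [-0.53216698 -0.51893282 -0.66895967]
side [[435.66787847   0.         321.29664172]
 [  0.         435.66787847 234.66378445]
 [  0.           0.           1.        ]] [-169.87460301 -964.12213914  762.1066117 ] [ 0.49437428  0.71621278 -0.49257825]
wrist [[345.70281162   0.         316.2941924 ]
 [  0.         345.70281162 239.833197  ]
 [  0.           0.           1.        ]] [ 75.31567229 626.67727507 384.72556027] [ 0.28124463 -0.07236439 -0.95690378]
```

View pics/scene0.png

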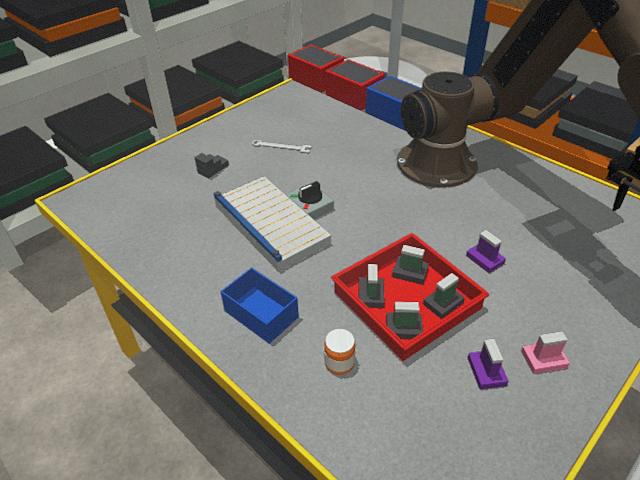

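View pics/side0.png

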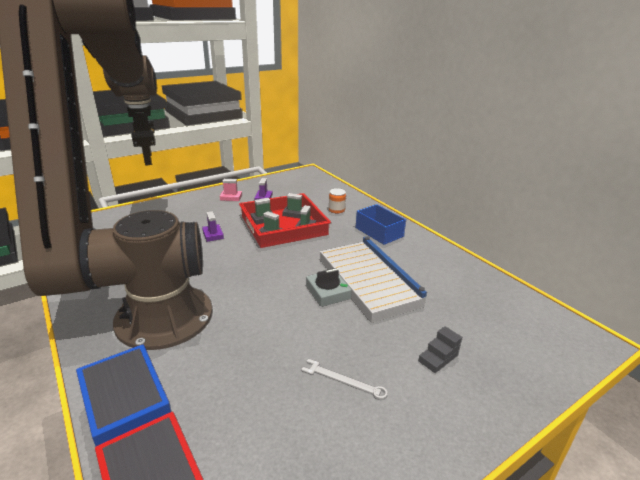

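View pics/wrist0.png

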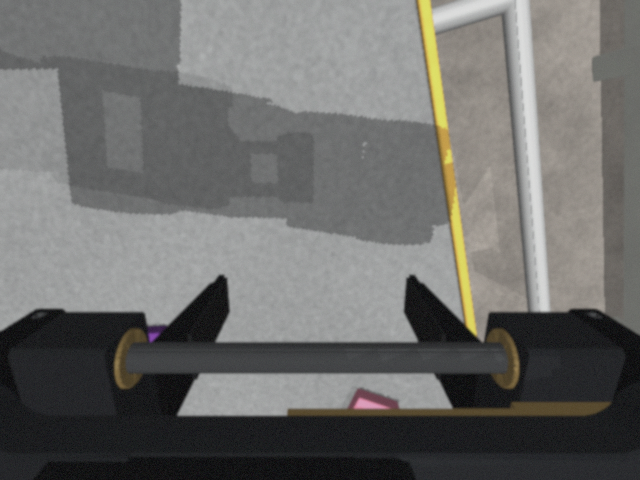

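The scene view shows four green-web risers in the red bin at about (373,285), (410,262), (444,293) and (405,318). The purple and pink look-alikes are outside it at (487,250), (488,362) and (547,350). The chuck is at (275,215) and the knob at (311,192).

```bash
cat > h.py <<'E'
from cell import env
import cv2,numpy as np
def cam(n):
    c=env.calibration(n); K=np.array(c["intrinsics"],float); R=cv2.Rodrigues(np.array(c["rvec"],float))[0]; t=np.array(c["tvec"],float).ravel(); return K,R,t
def bp(C,px,z):
    K,R,t=C; px=np.atleast_2d(np.asarray(px,float)); d=np.c_[px,np.ones(len(px))]@np.linalg.inv(K).T@R; o=-R.T@t
    return o+d*((z-o[2])/d[:,2])[:,None]
def proj(C,P):
    K,R,t=C; p=(np.atleast_2d(np.asarray(P,float))@R.T+t)@K.T; return p[:,:2]/p[:,2:]
def tri(Cs,pxs):
    A=[];b=[]
    for C,px in zip(Cs,pxs):
        K,R,t=C; P=K@np.c_[R,t]
        for i in range(2):
            r=px[i]*P[2]-P[i]; A.append(r[:3]/np.linalg.norm(r[:3])); b.append(-r[3]/np.linalg.norm(r[:3]))
    return np.linalg.lstsq(np.array(A),np.array(b),rcond=None)[0]
E
python3 - <<'E'
from h import *
Z=dict(fence=35,plate=35,knob_grip=74,bin=0,riser1=5)
for n in ["scene","side"]:
    C=cam(n); env.read_camera(n)
    for q,z in Z.items():
        for r in env.place_of(q,n)[:8]:
            print(n,q,round(r["conf"],2),np.round(r["pixel"],1),np.round(bp(C,r["pixel"],z)[0],1))
    im=env.read_camera(n)
    for r in env.trace("riser1",n)[:8]:
        m=r["pixels"]; hsv=cv2.cvtColor(im,cv2.COLOR_RGB2HSV)
        w=m&(hsv[...,1]<50)&(hsv[...,2]>140)
        ys,xs=np.where(w)
        if len(xs)<20: print(n,"few",r["pixel"],r["conf"]);continue
        P=bp(C,np.c_[xs,ys],85)[:,:2]
        rc=cv2.minAreaRect(P.astype(np.float32))
        bx=cv2.boxPoints(rc); e=bx[1]-bx[0];f=bx[2]-bx[1]; L=e if np.linalg.norm(e)>np.linalg.norm(f) else f
        print(n,round(r["conf"],2),np.round(r["pixel"]),"n",len(xs),"c",np.round(rc[0],1),np.round(rc[1],1),"yaw",round(np.degrees(np.arctan2(L[1],L[0]))%180,1))
    im=im[:,:,::-1]
    cv2.imwrite("pics/crop_%s1.png"%n, cv2.resize(im[220:370,320:500] if n=="scene" else im[180:330,230:430],None,fx=4,fy=4)[:600,:800])
    if n=="scene": cv2.imwrite("pics/chuck1.png", cv2.resize(im[160:280,200:350],None,fx=5,fy=5))
E
```

```text
scene fence 0.98 [245.7 226.8] [ 632.6 -178.7   35. ]
scene fence 0.48 [262.4 311.7] [797.1  74.2  35. ]
scene plate 0.93 [274.7 213.6] [ 542.5 -161.8   35. ]
scene knob_grip 0.74 [310.9 183.8] [ 414.2 -146.6   74. ]
scene bin 0.71 [407. 297.] [510.  272.7   0. ]
scene riser1 0.98 [410.4 275. ] [449.9 237.    5. ]
scene riser1 0.94 [402.2 327.2] [594.  322.4   5. ]
scene riser1 0.92 [443.6 306. ] [477.3 355.5   5. ]
scene riser1 0.78 [487.3 372.5] [566.6 527.9   5. ]
scene riser1 0.74 [543.6 360.9] [458.5 600.8   5. ]
scene riser1 0.68 [372.4 293.4] [561.7 206.7   5. ]
scene riser1 0.57 [244.8 225.1] [ 610.  -214.3    5. ]
scene riser1 0.55 [484.4 259.5] [276.6 343.2   5. ]
scene 0.98 [372. 288.] n 158 c [567.3 207.1] [52.  21.1] yaw 40.3
scene 0.94 [406. 319.] n 186 c [594.7 326.2] [19.9 50.6] yaw 133.0
scene 0.92 [548. 354.] n 223 c [456.  598.7] [23.  51.6] yaw 143.6
scene 0.91 [484. 253.] n 135 c [296.8 343.5] [81.2 80. ] yaw 27.9
scene 0.86 [443. 298.] n 165 c [472.  349.3] [22.4 52. ] yaw 172.9
scene 0.68 [488. 364.] n 222 c [573.8 519.9] [52.1 36.7] yaw 53.8
scene 0.6 [412. 26
[... 349 characters left out ...]
   5. ]
side riser1 0.84 [291. 213.] [584.6 338.3   5. ]
side riser1 0.71 [437.6 357.5] [ 496.4 -499.4    5. ]
side riser1 0.69 [304.5 228.4] [563.7 206.5   5. ]
side riser1 0.6 [272.6 234. ] [446.2 230.    5. ]
side riser1 0.58 [229.7 197.5] [441.1 589.9   5. ]
side riser1 0.54 [261.2 197.3] [552.3 525.8   5. ]
side 0.85 [211. 226.] n 60 c [248.2 272.4] [161.1  37. ] yaw 81.0
side 0.81 [271. 224.] n 53 c [442. 226.] [27.7 52.9] yaw 113.7
side 0.78 [229. 189.] n 51 c [424.4 538.7] [121.3  53.7] yaw 71.7
side 0.7 [304. 218.] n 45 c [563.4 202.1] [54.1 21.4] yaw 42.0
side 0.6 [258. 210.] n 52 c [468.  344.5] [30.7 51.8] yaw 172.8
side 0.59 [292. 204.] n 51 c [591.3 323. ] [33.6 51.9] yaw 127.4
```

View pics/crop_scene1.png

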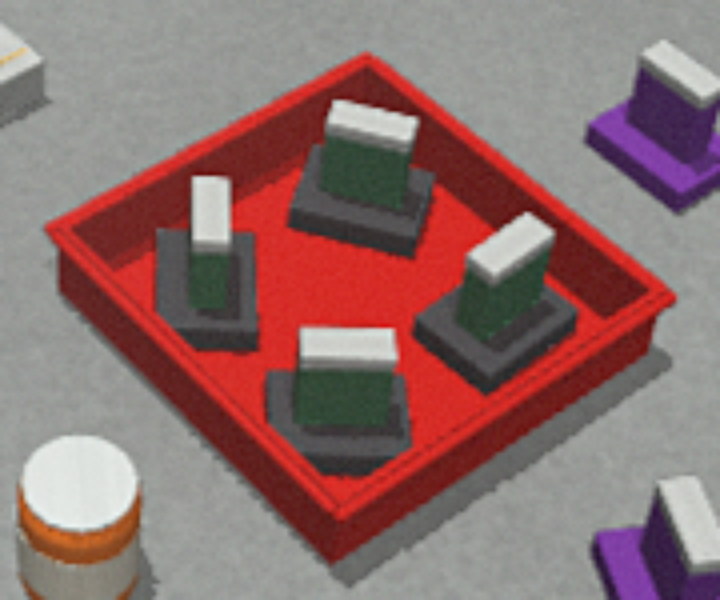

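View pics/chuck1.png

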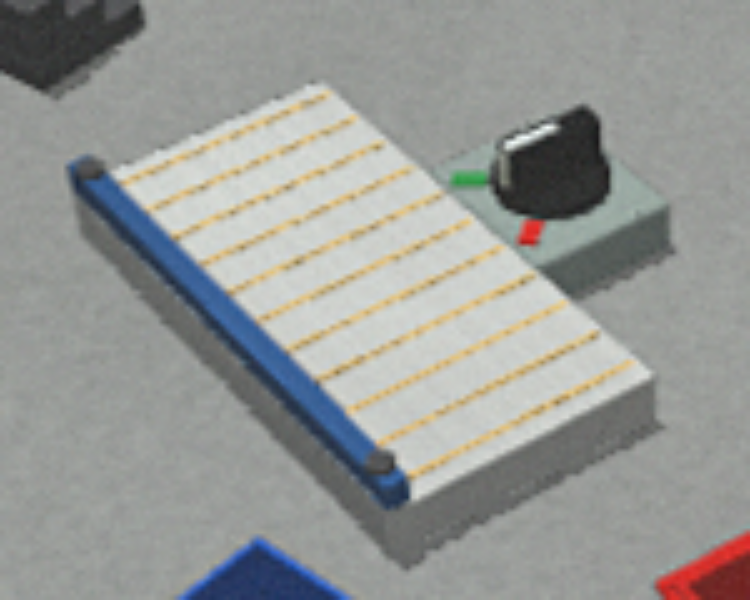

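The crop confirms four dark-foot, green-web risers inside the red bin. The fence is on the far side of the chuck, and the knob pointer is between the green and red marks. Next I'll fit the chuck frame from its corners.

```bash
python3 - <<'E'
from h import *
C=cam("scene")
o=np.array([200,160]);
px=lambda a: np.array(a)/5+o-0.4
cor={(-155,-165):(322,83),(-155,165):(653,376),(0,165):(408,498),(0,-165):(115,178)}
A=np.array(list(cor.keys()),float); B=bp(C,[px(v) for v in cor.values()],35)[:,:2]
print(B.round(1))
a=A-A.mean(0); b=B-B.mean(0)
th=np.arctan2((a[:,0]*b[:,1]-a[:,1]*b[:,0]).sum(),(a*b).sum())
R=np.array([[np.cos(th),-np.sin(th)],[np.sin(th),np.cos(th)]]); t=B.mean(0)-R@A.mean(0)
print("fence",t,"th deg",np.degrees(th),"res",(B-A@R.T-t).round(1))
print("knob",R@[-205,0]+t, "plate",R@[-77.5,0]+t)
# pointer: stripe on top
w=bp(C,[px((503,152)),px((556,127)),px((582,110))],74)
print(w.round(1)); d=w[0]-w[1]; al=np.arctan2(d[1],d[0]); print("pointer world yaw",np.degrees(al),"knob angle",al-th+np.pi/2)
print(cam("side") and proj(cam("side"),np.c_[A@R.T+t,np.full(4,35)]).round(1))
E
python3 - <<'E'
from h import *
im=env.read_camera("side")[:,:,::-1]
cv2.imwrite("pics/sidechuck.png",cv2.resize(im[220:330,290:440],None,fx=5,fy=5))
E
```

```text
[[ 446.9 -313.4]
 [ 501.5    9.8]
 [ 651.7  -18.6]
 [ 588.9 -332.5]]
fence [ 623.52616175 -177.4357035 ] th deg -10.22680262834277 res [[ 5.2 -1.1]
 [ 1.3 -2.7]
 [-1.2 -3.5]
 [-5.3  7.3]]
knob [ 421.78306623 -141.03895353] plate [ 547.25743052 -163.67595656]
[[ 454.6 -148.5   74. ]
 [ 418.3 -142.9   74. ]
 [ 397.1 -143.2   74. ]]
pointer world yaw -8.831546917478757 knob angle 1.5951481328567276
[[370.6 312.3]
 [319.9 250.1]
 [362.7 241.2]
 [420.5 298.5]]
```

View pics/sidechuck.png

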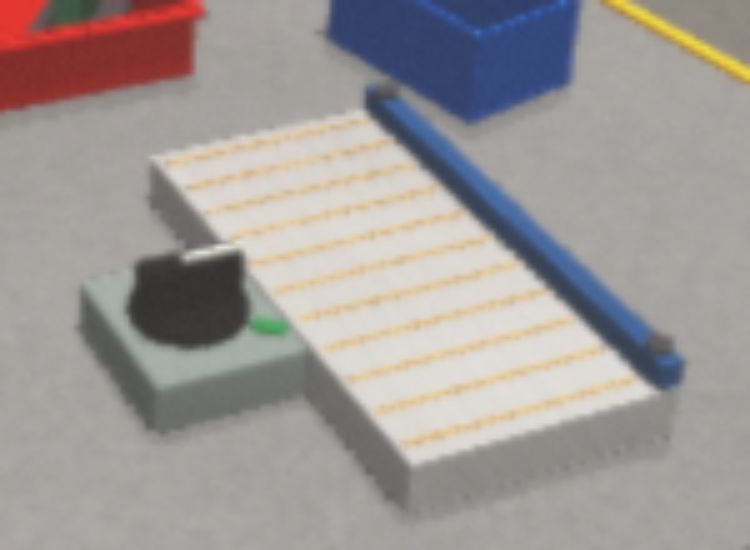

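Emit:
drive_tool(commands=[{"dx": 30, "dy": -26}, {"dx": 30, "dy": -26}, {"dx": 30, "dy": -26}, {"dx": 30, "dy": -26}, {"dx": 30, "dy": -26}], grip=1)

```text
invalid input
```

Emit:
drive_tool(commands=[{"dx": 30, "dy": -26}, {"dx": 30, "dy": -26}, {"dx": 30, "dy": -26}, {"dx": 5, "dy": -38}, {"dx": 5, "dy": -38}])

```text
invalid input
```

Emit:
drive_tool(commands=[{"dx": 5, "dy": -38}, {"dx": 5, "dy": -38}, {"dx": 5, "dy": -38}, {"dx": 5, "dy": -38}, {"dx": 5, "dy": -38}])

```text
invalid input
```

Emit:
drive_tool(commands=[{"dx": 5, "dy": -38}, {"dx": -3, "dy": -34}, {"dx": -3, "dy": -34}, {"dx": -3, "dy": -34}, {"dx": -3, "dy": -34}])

```text
invalid input
```

Emit:
drive_tool(commands=[{"dx": -3, "dy": -34}, {"dx": -3, "dy": -34}, {"dx": -3, "dy": -34, "yaw": 5.6}, {"dx": 0}, {"dx": 0}])

```text
invalid input
```

```bash
python3 - <<'E'
from h import *
s=env.state(); print(s["t"],s["eef_pos"],s["tcp_rot"],s["joints"])
im=env.read_camera("wrist"); cv2.imwrite("pics/w1.png",im[:,:,::-1])
C=cam("wrist")
for q,z in dict(fence=35,plate=35,knob_grip=74).items():
    for r in env.place_of(q,"wrist")[:3]: print(q,round(r["conf"],2),np.round(r["pixel"],1),np.round(bp(C,r["pixel"],z)[0],1))
E
```

```text
1.0 [155.7179041  605.30897821 214.66479746] [3.14148798e+00 6.71022316e-06 2.88972862e+00] [ 1.21336722e+00  4.90891743e-01  1.55890370e+00  4.90921958e-06
  1.09169241e+00 -1.05567327e-01]
```

View pics/w1.png

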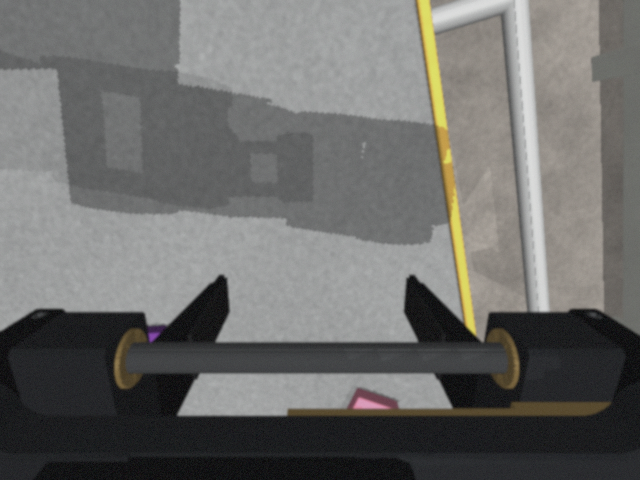

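The moves were rejected, so the rows probably need all four keys.

Emit:
drive_tool(commands=[{"dx": 30, "dy": -26, "dz": 0, "yaw": 0}, {"dx": 30, "dy": -26, "dz": 0, "yaw": 0}, {"dx": 30, "dy": -26, "dz": 0, "yaw": 0}, {"dx": 30, "dy": -26, "dz": 0, "yaw": 0}, {"dx": 30, "dy": -26, "dz": 0, "yaw": 0}], grip=1)

```text
t: 1.62
eef_pos: [306.7, 474.0, 214.8]
tcp_rot: [3.141, 0.0, 2.89]
ft_force: [0.4, 0.4, -0.4]
opening: 1.001
```

Emit:
drive_tool(commands=[{"dx": 30, "dy": -26, "dz": 0, "yaw": 0}, {"dx": 30, "dy": -26, "dz": 0, "yaw": 0}, {"dx": 30, "dy": -26, "dz": 0, "yaw": 0}, {"dx": 5, "dy": -38, "dz": 0, "yaw": 0}, {"dx": 5, "dy": -38, "dz": 0, "yaw": 0}])

```text
t: 2.03
eef_pos: [406.8, 319.7, 214.3]
tcp_rot: [3.142, 0.0, 2.889]
ft_force: [0.9, -0.4, 0.2]
opening: 0.997
```

Emit:
drive_tool(commands=[{"dx": 5, "dy": -38, "dz": 0, "yaw": 0}, {"dx": 5, "dy": -38, "dz": 0, "yaw": 0}, {"dx": 5, "dy": -38, "dz": 0, "yaw": 0}, {"dx": 5, "dy": -38, "dz": 0, "yaw": 0}, {"dx": 5, "dy": -38, "dz": 0, "yaw": 0}])

```text
t: 2.45
eef_pos: [430.6, 129.6, 214.9]
tcp_rot: [3.141, 0.001, 2.89]
ft_force: [0.3, 0.5, -0.1]
opening: 1.004
```

Emit:
drive_tool(commands=[{"dx": 5, "dy": -38, "dz": 0, "yaw": 0}, {"dx": -3, "dy": -34, "dz": 0, "yaw": 0}, {"dx": -3, "dy": -34, "dz": 0, "yaw": 0}, {"dx": -3, "dy": -34, "dz": 0, "yaw": 0}, {"dx": -3, "dy": -34, "dz": 0, "yaw": 0}])

```text
t: 2.87
eef_pos: [423.3, -44.3, 214.9]
tcp_rot: [3.141, 0.001, 2.89]
ft_force: [1.2, 0.3, 0.4]
opening: 1.001
```

Emit:
drive_tool(commands=[{"dx": -3, "dy": -34, "dz": 0, "yaw": 0}, {"dx": -3, "dy": -34, "dz": 0, "yaw": 0}, {"dx": -3, "dy": -34, "dz": 0, "yaw": 5.6}, {"dx": 0, "dy": 0, "dz": 0, "yaw": 0}, {"dx": 0, "dy": 0, "dz": 0, "yaw": 0}])

```text
t: 3.28
eef_pos: [414.5, -146.0, 214.6]
tcp_rot: [3.141, 0.0, 2.984]
ft_force: [-0.3, 0.9, -0.2]
opening: 0.999
```

```bash
python3 - <<'E'
from h import *
s=env.state(); print(s["t"],s["eef_pos"],s["tcp_rot"],s["joints"])
im=env.read_camera("wrist"); cv2.imwrite("pics/w2.png",im[:,:,::-1])
C=cam("wrist")
for q,z in dict(fence=35,plate=35,knob_grip=74).items():
    for r in env.place_of(q,"wrist")[:3]: print(q,round(r["conf"],2),np.round(r["pixel"],1),np.round(bp(C,r["pixel"],z)[0],1))
E
```

```text
3.2833 [ 414.4565477  -145.99245887  214.62810278] [3.14143563e+00 3.15091175e-05 2.98377684e+00] [-4.89316593e-01  2.27368849e-01  1.98964989e+00  1.98810441e-04
  9.24595230e-01 -1.90241682e+00]
fence 0.83 [316.4 386.2] [ 621.1 -176.3   35. ]
plate 0.79 [319.3 332.9] [ 548.8 -161.5   35. ]
```

View pics/w2.png

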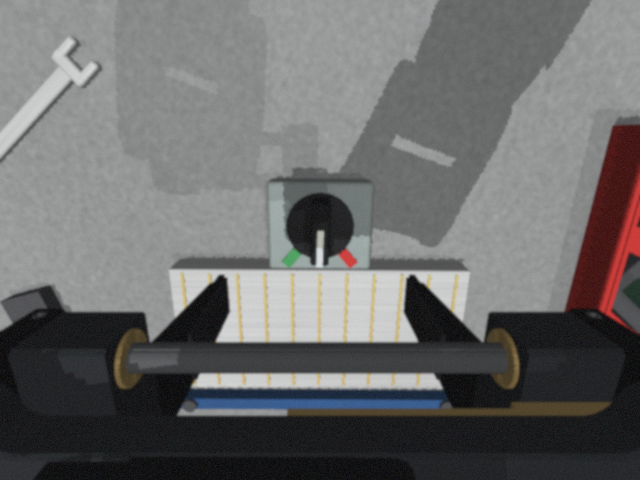

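The wrist view shows the plate's near edge at row ~268 (columns 171–469), the fence foot at row ~389, the disc at about (320,226) and the pointer nearly straight at the fence. I'll measure these precisely.

```bash
python3 - <<'E'
from h import *
im=cv2.imread("pics/w2.png"); C=cam("wrist"); g=cv2.cvtColor(im,cv2.COLOR_BGR2GRAY).astype(float)
def edge(cols,r0,r1,sgn):
    out=[]
    for c in cols:
        d=sgn*(g[r0+1:r1,c]-g[r0:r1-1,c]); i=d.argmax()
        if 0<i<len(d)-1:
            den=d[i-1]-2*d[i]+d[i+1]; i=i+(0.5*(d[i-1]-d[i+1])/den if den else 0)
        out.append((c,r0+i+0.5))
    return np.array(out)
def line(P):
    vx,vy,x0,y0=cv2.fitLine(P.astype(np.float32),cv2.DIST_HUBER,0,.01,.01).ravel(); return np.degrees(np.arctan2(vy,vx)),np.array([x0,y0])
E1=edge(list(range(190,265))+list(range(375,455)),255,280,1)
E2=edge(range(225,440,3),375,397,-1)
for nm,E in(("near",E1),("fencefoot",E2)):
    W=bp(C,E,35)[:,:2]; a,p=line(W); print(nm,a%180,p, np.median(E[:,1]))
# plate ends on row ~300 (left/right outer)
for r in (275,280,285,290):
    row=g[r]; l=150+np.diff(row[150:195]).argmax(); rr=455+np.diff(row[455:490]).argmin()
    print(r,l+.5,rr+.5,bp(C,[(l+.5,r),(rr+.5,r)],35).round(1).tolist())
hsv=cv2.cvtColor(im,cv2.COLOR_BGR2HSV)
m=((hsv[...,2]<45)).astype(np.uint8); m[:190]=0;m[262:]=0;m[:,:280]=0;m[:,360:]=0
print(im[226,335],im[190,320],im[245,300])
cv2.imwrite("pics/k2.png",cv2.resize(im[170:280,250:390],None,fx=5,fy=5,interpolation=cv2.INTER_CUBIC))
E
```

```text
near 80.79907 [ 476.4914  -117.60619] 269.64
fencefoot 80.72462 [ 631.068  -137.6243] 388.58769230769235
275 168.5 469.5 [[452.9, -311.8, 35.0], [503.2, 13.2, 35.0]]
280 169.5 468.5 [[458.8, -312.3, 35.0], [509.0, 12.0, 35.0]]
285 169.5 467.5 [[464.5, -313.9, 35.0], [514.9, 10.7, 35.0]]
290 170.5 466.5 [[470.6, -314.5, 35.0], [520.8, 9.5, 35.0]]
[37 37 37] [ 99 100  93] [45 44 43]
```

View pics/k2.png

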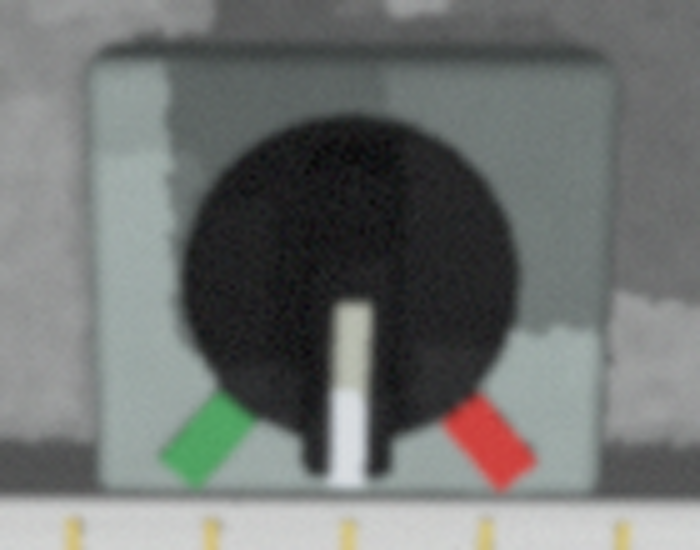

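Emit:
drive_tool(commands=[{"dx": 4, "dy": 3, "dz": -30, "yaw": -1}, {"dx": 4, "dy": 3, "dz": -35, "yaw": -1}, {"dx": 0, "dy": 0, "dz": -35, "yaw": 0}, {"dx": 0, "dy": 0, "dz": -35, "yaw": 0}, {"dx": 0, "dy": 0, "dz": -28, "yaw": 0}])

```text
t: 3.9
eef_pos: [422.5, -137.3, 49.9]
tcp_rot: [3.141, -0.0, 2.954]
ft_force: [-0.4, -0.1, 0.2]
opening: 1.001
```

Emit:
drive_tool(commands=[{"dx": 0, "dy": 0, "dz": 0, "yaw": 0}, {"dx": 0, "dy": 0, "dz": 0, "yaw": 0}])

```text
t: 4.07
eef_pos: [422.5, -137.7, 51.3]
tcp_rot: [3.141, -0.003, 2.954]
ft_force: [0.1, -0.4, 1.1]
opening: 1.004
```

Emit:
drive_tool(commands=[{"dx": 0, "dy": 0, "dz": 0, "yaw": 0}, {"dx": 0, "dy": 0, "dz": 0, "yaw": 0}, {"dx": 0, "dy": 0, "dz": 0, "yaw": 0}, {"dx": 0, "dy": 0, "dz": 0, "yaw": 0}, {"dx": 0, "dy": 0, "dz": 0, "yaw": 0}], grip=0.05)

```text
t: 4.48
eef_pos: [423.0, -138.8, 52.5]
tcp_rot: [-3.141, 0.002, 2.953]
ft_force: [-0.6, -0.1, 0.5]
opening: 0.708
```

Emit:
drive_tool(commands=[{"dx": 0, "dy": 0, "dz": 0, "yaw": 0}, {"dx": 0, "dy": 0, "dz": 0, "yaw": 0}, {"dx": 0, "dy": 0, "dz": 0, "yaw": 0}])

```text
t: 4.73
eef_pos: [422.7, -138.7, 51.8]
tcp_rot: [3.142, 0.0, 2.953]
ft_force: [0.4, -0.8, -0.2]
opening: 0.497
```

```bash
python3 - <<'E'
from h import *
s=env.state(); print(s)
im=env.read_camera("wrist"); cv2.imwrite("pics/w3.png",im[:,:,::-1])
E
```

```text
{'t': 4.7333, 'joints': array([-4.65873424e-01,  5.13092410e-01,  2.14759396e+00,  2.10571394e-04,
        4.80830308e-01, -1.84777385e+00]), 'qvel': array([ 0.00030496,  0.00393741,  0.00036073, -0.00029844,  0.00149279,
        0.00142232]), 'tau': array([ 1.20007139e-02, -4.83595383e+01, -1.13468966e+01, -2.61748186e-02,
        7.25466153e-02,  5.67435745e-04]), 'eef_pos': array([ 422.70153037, -138.73779951,   51.75209211]), 'tcp_rot': array([3.14151973e+00, 9.97037994e-05, 2.95251006e+00]), 'ft_force': array([ 0.42622903, -0.75763465, -0.17109065]), 'moment': array([-0.04924073,  0.00295697, -0.00303709]), 'opening': 0.4974072829698686}
```

View pics/w3.png

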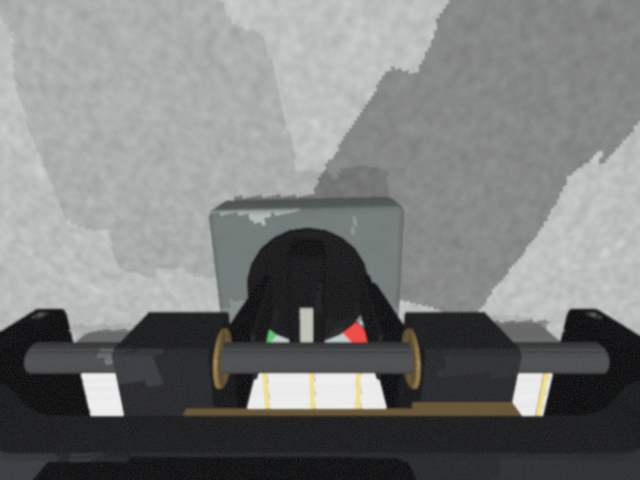

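```bash
python3 - <<'E'
from h import *
C=cam("wrist"); print(bp(C,[(306.5,310),(307,338),(307,240)],74).round(1), proj(C,[[422.6,-140.2,74],[422.7,-138.7,51.7]]).round(1))
E
```

```text
[[ 418.9 -141.9   74. ]
 [ 434.  -144.6   74. ]
 [ 384.7 -134.8   74. ]] [[311.4 316.2]
 [314.7 295.2]]
```

Emit:
drive_tool(commands=[{"dx": 0, "dy": -3, "dz": -2, "yaw": 0}, {"dx": 0, "dy": 0, "dz": 0, "yaw": 0}, {"dx": 0, "dy": 0, "dz": 0, "yaw": 0}, {"dx": 0, "dy": 0, "dz": 0, "yaw": 0}, {"dx": 0, "dy": 0, "dz": 0, "yaw": 0}])

```text
t: 5.2
eef_pos: [422.5, -143.4, 49.6]
tcp_rot: [-3.14, 0.0, 2.953]
ft_force: [-8.6, -23.2, -2.9]
opening: 0.188
```

Emit:
drive_tool(commands=[{"dx": 0, "dy": 0, "dz": 0, "yaw": 0}, {"dx": 0, "dy": 0, "dz": 0, "yaw": 0}, {"dx": 0, "dy": 0, "dz": 0, "yaw": 0}])

```text
t: 5.45
eef_pos: [422.5, -143.4, 49.5]
tcp_rot: [-3.14, 0.0, 2.953]
ft_force: [-8.6, -22.3, -3.4]
opening: 0.188
```

Emit:
drive_tool(commands=[{"dx": -0.3, "dy": -1.5, "dz": 0, "yaw": 0}, {"dx": 0, "dy": 0, "dz": 0, "yaw": 0}, {"dx": 0, "dy": 0, "dz": 0, "yaw": 0}])

```text
t: 5.7
eef_pos: [422.4, -143.6, 49.6]
tcp_rot: [-3.141, 0.0, 2.953]
ft_force: [-2.9, -6.6, -2.5]
opening: 0.185
```

Emit:
drive_tool(commands=[{"dx": 0, "dy": -0.5, "dz": 0, "yaw": -6}, {"dx": 0, "dy": 0, "dz": 0, "yaw": -6}, {"dx": 0, "dy": 0, "dz": 0, "yaw": -6}, {"dx": 0, "dy": 0, "dz": 0, "yaw": -6}, {"dx": 0, "dy": 0, "dz": 0, "yaw": -6}])

```text
t: 6.12
eef_pos: [422.4, -143.5, 49.6]
tcp_rot: [3.142, -0.0, 2.424]
ft_force: [-0.0, 0.4, -1.4]
opening: 0.189
```

Emit:
drive_tool(commands=[{"dx": 0, "dy": 0, "dz": 0, "yaw": -6}, {"dx": 0, "dy": 0, "dz": 0, "yaw": -1.5}, {"dx": 0, "dy": 0, "dz": 0, "yaw": 0}, {"dx": 0, "dy": 0, "dz": 0, "yaw": 0}])

```text
t: 6.45
eef_pos: [422.5, -143.5, 49.6]
tcp_rot: [3.141, -0.0, 2.3]
ft_force: [2.4, 0.6, -4.2]
opening: 0.187
```

```bash
python3 - <<'E'
from h import *
s=env.state(); print(s["eef_pos"],s["tcp_rot"],s["ft_force"],s["moment"])
im=env.read_camera("wrist"); cv2.imwrite("pics/w4.png",im[150:400,160:480,::-1])
im=env.read_camera("side"); cv2.imwrite("pics/s4.png",cv2.resize(im[220:330,290:440,::-1],None,fx=5,fy=5))
E
```

```text
[ 422.47031264 -143.47816546   49.55829108] [ 3.14139418e+00 -9.90325853e-05  2.29952134e+00] [ 2.35342042  0.62187313 -4.22414645] [ 0.1916154  -0.45434503 -0.11905333]
```

View pics/w4.png

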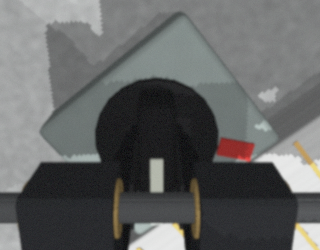

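View pics/s4.png

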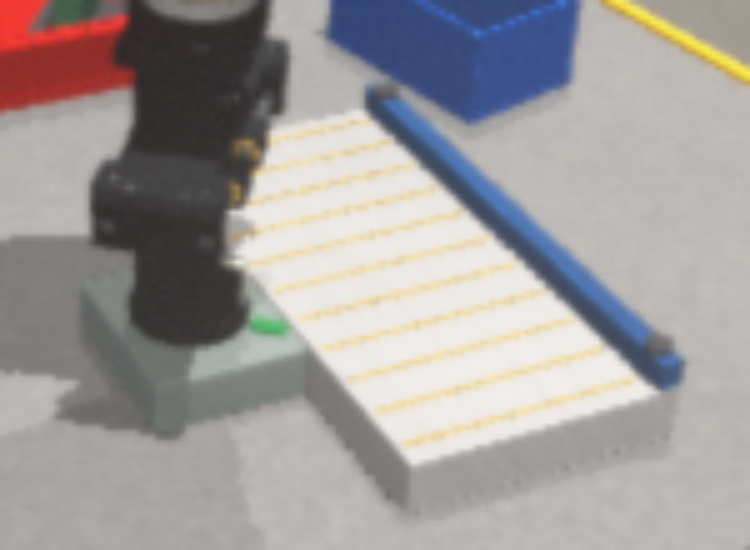

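Emit:
drive_tool(commands=[{"dx": 0, "dy": 0, "dz": 0, "yaw": -1.2}, {"dx": 0, "dy": 0, "dz": 0, "yaw": 0}, {"dx": 0, "dy": 0, "dz": 0, "yaw": 0}])

```text
t: 6.8
eef_pos: [422.5, -143.5, 49.6]
tcp_rot: [3.141, -0.0, 2.277]
ft_force: [3.9, 4.4, -6.4]
opening: 0.188
```

Emit:
drive_tool(commands=[{"dx": 0, "dy": 0, "dz": 0, "yaw": 0}, {"dx": 0, "dy": 0, "dz": 0, "yaw": 0}, {"dx": 0, "dy": 0, "dz": 0, "yaw": 0}, {"dx": 0, "dy": 0, "dz": 0, "yaw": 0}, {"dx": 0, "dy": 0, "dz": 0, "yaw": 0}], grip=0.6)

```text
t: 7.22
eef_pos: [422.3, -143.8, 49.7]
tcp_rot: [3.142, 0.0, 2.277]
ft_force: [-0.1, 0.2, -0.4]
opening: 0.481
```

Emit:
drive_tool(commands=[{"dx": 0, "dy": 0, "dz": 20, "yaw": 0}, {"dx": 0, "dy": 0, "dz": 40, "yaw": 0}, {"dx": 0, "dy": 0, "dz": 40, "yaw": 0}, {"dx": 0, "dy": 0, "dz": 40, "yaw": 0}, {"dx": 0, "dy": 0, "dz": 10, "yaw": 0}])

```text
t: 7.63
eef_pos: [423.7, -144.3, 204.9]
tcp_rot: [3.139, 0.007, 2.277]
ft_force: [0.6, -0.4, 0.9]
opening: 0.599
```

```bash
python3 - <<'E'
from h import *
s=env.state(); print(s["eef_pos"],s["tcp_rot"],s["ft_force"],s["moment"])
im=env.read_camera("wrist"); cv2.imwrite("pics/w5.png",im[:,:,::-1]);np.save("w5.npy",np.array(0))
C=cam("wrist")
import pickle; pickle.dump(C,open("C5.pkl","wb"))
E
```

```text
[ 423.65832717 -144.32207277  204.89330415] [3.13888815 0.00670183 2.2774053 ] [ 0.61939445 -0.38348492  0.90175059] [-0.06482855 -0.00637435  0.0173988 ]
```

View pics/w5.png

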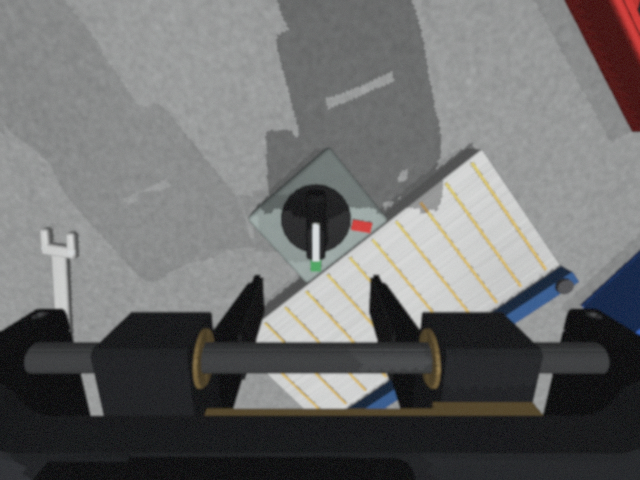

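Pointer is on the green mark. Now over to the bin.

Emit:
drive_tool(commands=[{"dx": 11, "dy": 36, "dz": 9, "yaw": 4}, {"dx": 11, "dy": 36, "dz": 9, "yaw": 4}, {"dx": 11, "dy": 36, "dz": 9, "yaw": 4}, {"dx": 11, "dy": 36, "dz": 9, "yaw": 4}, {"dx": 11, "dy": 36, "dz": 9, "yaw": 4}], grip=0.5)

```text
t: 8.1
eef_pos: [477.2, 38.0, 244.3]
tcp_rot: [-3.141, -0.001, 2.629]
ft_force: [-0.1, -0.3, -0.9]
opening: 0.502
```

Emit:
drive_tool(commands=[{"dx": 11, "dy": 36, "dz": 0, "yaw": 4}, {"dx": 11, "dy": 36, "dz": 0, "yaw": 4}, {"dx": 11, "dy": 36, "dz": 0, "yaw": 4}, {"dx": 11, "dy": 36, "dz": 0, "yaw": 4}, {"dx": 11, "dy": 36, "dz": 0, "yaw": 4}])

```text
t: 8.52
eef_pos: [532.3, 218.2, 243.5]
tcp_rot: [-3.141, -0.001, 2.979]
ft_force: [1.4, 0.2, 0.2]
opening: 0.499
```

Emit:
drive_tool(commands=[{"dx": 11, "dy": 36, "dz": 0, "yaw": 0}, {"dx": 11, "dy": 30, "dz": 0, "yaw": 0}, {"dx": 0, "dy": 0, "dz": 0, "yaw": 0}, {"dx": 0, "dy": 0, "dz": 0, "yaw": 0}])

```text
t: 8.85
eef_pos: [554.0, 283.4, 242.8]
tcp_rot: [-3.14, -0.002, 2.978]
ft_force: [1.4, 0.3, -1.2]
opening: 0.5
```

```bash
cat >> h.py <<'E'
def risers(n="wrist",zt=85,save=None):
    s=env.state(); C=cam(n); im=env.read_camera(n); hsv=cv2.cvtColor(im,cv2.COLOR_RGB2HSV); out=[]
    if save: cv2.imwrite("pics/%s.png"%save,im[:,:,::-1])
    print("t",round(s["t"],2),"eef",s["eef_pos"].round(1),"yaw",round(np.degrees(s["tcp_rot"][2]),2),"F",s["ft_force"].round(1),"op",round(s["opening"],3))
    for r in env.trace("riser1",n)[:8]:
        m=cv2.erode(r["pixels"].astype(np.uint8),np.ones((3,3)))>0
        m=r["pixels"]
        w=(m&(hsv[...,1]<60)&(hsv[...,2]>140)).astype(np.uint8)
        k,lab,st,_=cv2.connectedComponentsWithStats(w)
        if k<2: continue
        w=lab==1+st[1:,4].argmax(); ys,xs=np.where(w)
        if len(xs)<20: continue
        rp=cv2.minAreaRect(np.c_[xs,ys].astype(np.float32))
        P=bp(C,cv2.boxPoints(rp),zt)[:,:2]; P2=bp(C,np.c_[xs,ys],zt)[:,:2]
        rc=cv2.minAreaRect(P2.astype(np.float32)); bx=cv2.boxPoints(rc); e=bx[1]-bx[0];f=bx[2]-bx[1]; L=e if np.linalg.norm(e)>np.linalg.norm(f) else f
        print(round(r["conf"],2),"px",np.round(r["pixel"]),"n",len(xs),"c",np.round(rc[0],1),"size",np.round(sorted(rc[1]),1),"yaw",round(np.degrees(np.arctan2(L[1],L[0]))%180,1),"sat",round(float(np.median(hsv[...,0][r["pixels"]])),0))
E
python3 -c "
from h import *
risers(save='w6')"
```

```text
t 8.85 eef [554.  283.4 242.8] yaw 170.6 F [ 1.4  0.3 -1.2] op 0.5
0.96 px [364. 125.] n 1452 c [470.8 350.5] size [22.  52.4] yaw 174.0 sat 105.0
0.95 px [253. 117.] n 1582 c [443.1 232.1] size [23.  52.5] yaw 113.2 sat 105.0
0.94 px [530. 180.] n 1261 c [558.6 521.9] size [25.4 52.1] yaw 51.0 sat 138.0
0.74 px [598.  65.] n 751 c [471.8 537.3] size [19.5 47.8] yaw 55.2 sat 170.0
0.71 px [357. 235.] n 1037 c [592.7 327.8] size [22.  52.3] yaw 129.3 sat 90.0
0.58 px [253. 233.] n 1138 c [566.2 208.5] size [22.6 53.8] yaw 40.7 sat 90.0
```

View pics/w6.png

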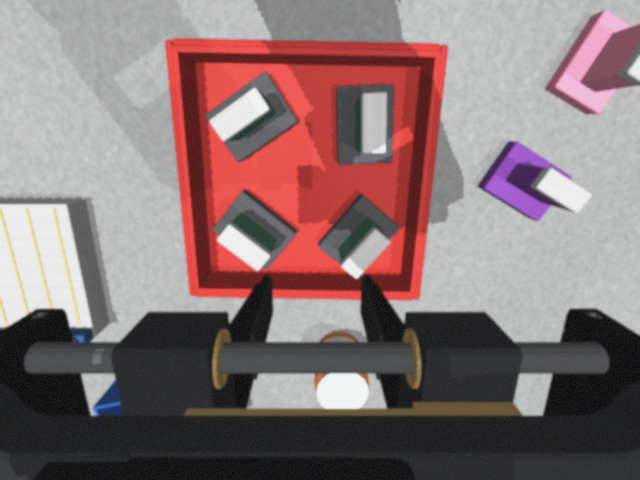

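Wrist view: C (364,125), D (253,117), B (357,235), A (253,233), all green webs in the red bin, and sizes match 52x22. I'll start with C, at about (471.5,349) with yaw 173.5.

Emit:
drive_tool(commands=[{"dx": -27.5, "dy": 22, "dz": 0, "yaw": 1}, {"dx": -27.5, "dy": 22, "dz": 0, "yaw": 1}, {"dx": -27.5, "dy": 22, "dz": -10, "yaw": 1}, {"dx": 0, "dy": 0, "dz": -40, "yaw": 0}, {"dx": 0, "dy": 0, "dz": -40, "yaw": 0}])

```text
t: 9.37
eef_pos: [471.3, 348.5, 155.7]
tcp_rot: [3.139, 0.004, 3.029]
ft_force: [1.4, -0.2, -0.8]
opening: 0.501
```

Emit:
drive_tool(commands=[{"dx": 0, "dy": 0, "dz": -40, "yaw": 0}, {"dx": 0, "dy": 0, "dz": 0, "yaw": 0}, {"dx": 0, "dy": 0, "dz": 0, "yaw": 0}])

```text
t: 9.62
eef_pos: [471.6, 347.0, 114.2]
tcp_rot: [-3.14, -0.003, 3.026]
ft_force: [1.1, -0.3, -0.0]
opening: 0.5
```

```bash
python3 -c "
from h import *
risers(save='w7')"
```

```text
t 9.62 eef [471.6 347.  114.2] yaw 173.4 F [ 1.1 -0.3 -0. ] op 0.5
0.85 px [113. 404.] n 376 c [550.6 192.6] size [14.4 22.2] yaw 175.1 sat 1.0
0.75 px [161. 230.] n 2950 c [443.3 232.2] size [22.9 52.2] yaw 113.7 sat 105.0
0.62 px [320. 246.] n 2605 c [470.2 350.2] size [22.1 51.3] yaw 173.2 sat 105.0
0.61 px [617. 189.] n 1203 c [454.3 526.3] size [11.3 43.5] yaw 53.1 sat 170.0
0.59 px [310. 383.] n 53 c [570.1 340.5] size [ 4.  10.6] yaw 77.1 sat 76.0
```

View pics/w7.png

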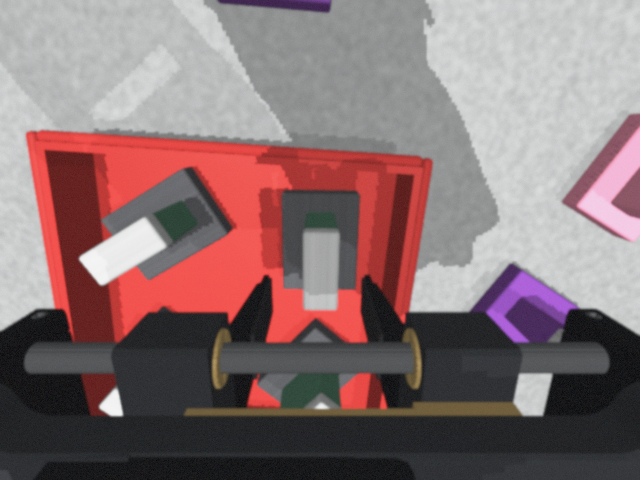

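Emit:
drive_tool(commands=[{"dx": -1, "dy": 2, "dz": -30, "yaw": 0}, {"dx": 0, "dy": 0, "dz": -32, "yaw": 0}, {"dx": 0, "dy": 0, "dz": -20, "yaw": 0}, {"dx": 0, "dy": 0, "dz": 0, "yaw": 0}])

```text
t: 10.05
eef_pos: [470.8, 349.8, 31.8]
tcp_rot: [-3.141, -0.001, 3.027]
ft_force: [0.2, -0.7, -0.6]
opening: 0.5
```

Emit:
drive_tool(commands=[{"dx": 0, "dy": 0, "dz": 0, "yaw": 0}, {"dx": 0, "dy": 0, "dz": 0, "yaw": 0}, {"dx": 0, "dy": 0, "dz": 0, "yaw": 0}, {"dx": 0, "dy": 0, "dz": 0, "yaw": 0}, {"dx": 0, "dy": 0, "dz": 0, "yaw": 0}], grip=0.05)

```text
t: 10.47
eef_pos: [471.4, 350.5, 34.1]
tcp_rot: [3.141, 0.002, 3.028]
ft_force: [-1.2, -1.5, 8.3]
opening: 0.23
```

Emit:
drive_tool(commands=[{"dx": 0, "dy": 0, "dz": 0, "yaw": 0}, {"dx": 0, "dy": 0, "dz": 0, "yaw": 0}])

```text
t: 10.63
eef_pos: [471.4, 350.5, 34.1]
tcp_rot: [3.141, 0.002, 3.028]
ft_force: [-1.5, -1.5, 8.3]
opening: 0.231
```

Emit:
drive_tool(commands=[{"dx": 0, "dy": 0, "dz": 15, "yaw": 0}, {"dx": 0, "dy": 0, "dz": 35, "yaw": 0}, {"dx": 0, "dy": 0, "dz": 35, "yaw": 0}, {"dx": 0, "dy": 0, "dz": 35, "yaw": 0}, {"dx": 0, "dy": 0, "dz": 15, "yaw": 0}])

```text
t: 11.05
eef_pos: [471.7, 350.8, 172.2]
tcp_rot: [3.139, 0.004, 3.028]
ft_force: [1.4, 0.4, -4.4]
opening: 0.23
```

Emit:
drive_tool(commands=[{"dx": 4, "dy": -20, "dz": 0, "yaw": -0.7}, {"dx": 4, "dy": -30, "dz": 0, "yaw": -1}, {"dx": 5, "dy": -39, "dz": 0, "yaw": -1}, {"dx": 5, "dy": -39, "dz": 0, "yaw": 0}, {"dx": 5, "dy": -39, "dz": 0, "yaw": 0}])

```text
t: 11.47
eef_pos: [493.3, 181.8, 167.8]
tcp_rot: [-3.142, -0.0, 2.981]
ft_force: [0.8, 0.6, -4.3]
opening: 0.23
```

Emit:
drive_tool(commands=[{"dx": 5, "dy": -39, "dz": 0, "yaw": 0}, {"dx": 5, "dy": -39, "dz": 0, "yaw": 0}, {"dx": 5, "dy": -39, "dz": 0, "yaw": 0}, {"dx": 5, "dy": -39, "dz": 0, "yaw": 0}, {"dx": 5, "dy": -39, "dz": 0, "yaw": 0}])

```text
t: 11.88
eef_pos: [518.4, -13.5, 167.9]
tcp_rot: [3.141, -0.0, 2.981]
ft_force: [1.4, -0.1, -4.4]
opening: 0.232
```

Emit:
drive_tool(commands=[{"dx": 5, "dy": -39, "dz": 0, "yaw": 0}, {"dx": 5, "dy": -39, "dz": 0, "yaw": 0}, {"dx": 5, "dy": -39, "dz": 0, "yaw": 0}, {"dx": 5, "dy": -39, "dz": 0, "yaw": 0}, {"dx": 5, "dy": -39, "dz": 0, "yaw": 0}])

```text
t: 12.3
eef_pos: [543.4, -208.5, 167.8]
tcp_rot: [3.141, -0.001, 2.98]
ft_force: [1.6, 0.8, -4.8]
opening: 0.23
```

Emit:
drive_tool(commands=[{"dx": 4, "dy": -39, "dz": 0, "yaw": 0}, {"dx": 2, "dy": -20, "dz": 0, "yaw": 0}, {"dx": 1, "dy": -9, "dz": 0, "yaw": 0}, {"dx": 0, "dy": 0, "dz": 0, "yaw": 0}, {"dx": 0, "dy": 0, "dz": 0, "yaw": 0}])

```text
t: 12.72
eef_pos: [550.4, -273.9, 167.4]
tcp_rot: [3.141, -0.001, 2.98]
ft_force: [0.1, 0.1, -5.8]
opening: 0.228
```

```bash
python3 - <<'E'
from h import *
s=env.state(); print(s["t"],s["eef_pos"],np.degrees(s["tcp_rot"]),s["opening"],s["ft_force"],s["joints"])
a=env.read_camera("wrist")[:,:,::-1];cv2.imwrite("pics/w8.png",a)
b=env.read_camera("scene")[:,:,::-1];cv2.imwrite("pics/sc8.png",cv2.resize(b[120:280,150:350],None,fx=4,fy=3.75))
E
```

```text
12.7167 [ 550.43842381 -273.8594443   167.35737234] [ 1.79948408e+02 -6.43673117e-02  1.70751291e+02] 0.22801058176723268 [ 0.12594435  0.12609793 -5.75410264] [-5.69234183e-01  5.25823460e-01  1.63663907e+00  4.58667309e-04
  9.80518588e-01 -1.97886514e+00]
```

View pics/w8.png

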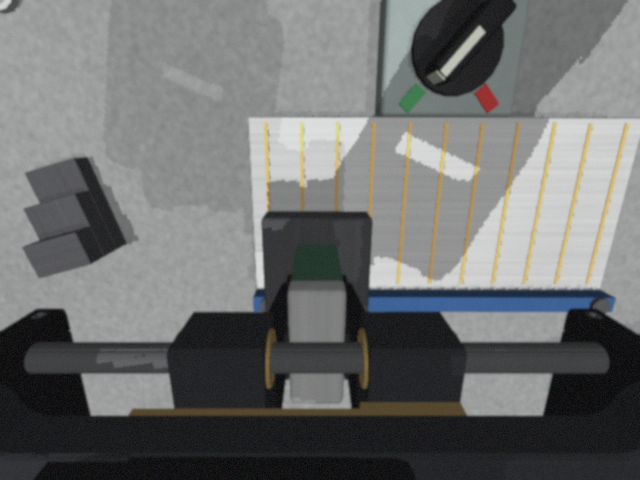

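View pics/sc8.png

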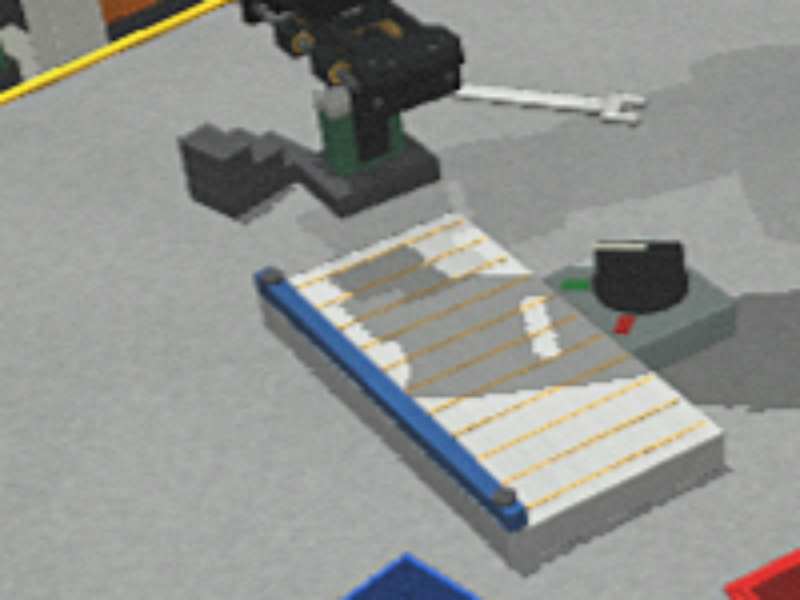

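Emit:
drive_tool(commands=[{"dx": 0, "dy": 0, "dz": -30, "yaw": 0}, {"dx": 0, "dy": 0, "dz": -35, "yaw": 0}, {"dx": 0, "dy": 0, "dz": -25, "yaw": 0}, {"dx": 0, "dy": 0, "dz": -10, "yaw": 0}, {"dx": 0, "dy": 0, "dz": 0, "yaw": 0}])

```text
t: 13.23
eef_pos: [550.4, -273.1, 66.2]
tcp_rot: [3.14, -0.003, 2.982]
ft_force: [-0.3, -0.1, -5.3]
opening: 0.23
```

Emit:
drive_tool(commands=[{"dx": 0, "dy": 0, "dz": -2, "yaw": 0}, {"dx": 0, "dy": 0, "dz": 0, "yaw": 0}, {"dx": 0, "dy": 0, "dz": 0, "yaw": 0}])

```text
t: 13.48
eef_pos: [551.6, -274.9, 67.2]
tcp_rot: [-3.141, 0.002, 2.981]
ft_force: [-0.2, 0.6, -5.1]
opening: 0.237
```

Emit:
drive_tool(commands=[{"dx": 0, "dy": 0, "dz": -1, "yaw": 0}, {"dx": 0, "dy": 0, "dz": 0, "yaw": 0}, {"dx": 0, "dy": 0, "dz": 0, "yaw": 0}])

```text
t: 13.73
eef_pos: [551.0, -274.8, 65.1]
tcp_rot: [-3.141, 0.001, 2.98]
ft_force: [-0.5, -0.3, -5.5]
opening: 0.229
```

Emit:
drive_tool(commands=[{"dx": 0, "dy": 0, "dz": -1, "yaw": 0}, {"dx": 0, "dy": 0, "dz": 0, "yaw": 0}, {"dx": 0, "dy": 0, "dz": 0, "yaw": 0}])

```text
t: 13.98
eef_pos: [551.1, -274.8, 64.0]
tcp_rot: [-3.141, 0.0, 2.981]
ft_force: [-0.3, 0.4, 0.5]
opening: 0.231
```

Emit:
drive_tool(commands=[{"dx": 0, "dy": 0, "dz": -0.7, "yaw": 0}, {"dx": 0, "dy": 0, "dz": 0, "yaw": 0}, {"dx": 0, "dy": 0, "dz": 0, "yaw": 0}])

```text
t: 14.23
eef_pos: [551.3, -274.9, 63.9]
tcp_rot: [-3.141, 0.001, 2.98]
ft_force: [-1.2, 1.3, 5.9]
opening: 0.227
```

Emit:
drive_tool(commands=[{"dx": 4, "dy": -0.65, "dz": 0, "yaw": 0}, {"dx": 4, "dy": -0.65, "dz": 0, "yaw": 0}, {"dx": 4, "dy": -0.65, "dz": 0, "yaw": 0}, {"dx": 0, "dy": 0, "dz": 0, "yaw": 0}])

```text
t: 14.57
eef_pos: [563.4, -277.0, 63.8]
tcp_rot: [-3.141, 0.001, 2.981]
ft_force: [-0.9, -1.1, 6.3]
opening: 0.231
```

Emit:
drive_tool(commands=[{"dx": 1, "dy": -0.16, "dz": 0, "yaw": 0}, {"dx": 0, "dy": 0, "dz": 0, "yaw": 0}, {"dx": 1, "dy": -0.16, "dz": 0, "yaw": 0}, {"dx": 0, "dy": 0, "dz": 0, "yaw": 0}])

```text
t: 14.9
eef_pos: [564.6, -277.1, 63.8]
tcp_rot: [-3.141, -0.0, 2.981]
ft_force: [-5.8, 0.2, 5.4]
opening: 0.232
```

Emit:
drive_tool(commands=[{"dx": 1, "dy": -0.16, "dz": 0, "yaw": 0}, {"dx": 0, "dy": 0, "dz": 0, "yaw": 0}])

```text
t: 15.07
eef_pos: [565.6, -277.3, 63.8]
tcp_rot: [-3.141, -0.0, 2.981]
ft_force: [-5.9, 0.2, 5.5]
opening: 0.234
```

```bash
python3 - <<'E'
from h import *
s=env.state(); print(s["t"],s["eef_pos"],np.degrees(s["tcp_rot"]),s["opening"],s["ft_force"],s["moment"])
a=env.read_camera("wrist")[:,:,::-1];cv2.imwrite("pics/w9.png",a)
E
```

```text
15.0667 [ 565.57873665 -277.26881816   63.83579296] [-1.79987777e+02 -1.23081866e-02  1.70774722e+02] 0.2340128014014196 [-5.91182281  0.20459133  5.54786814] [0.03601715 0.88098685 0.03308123]
```

View pics/w9.png

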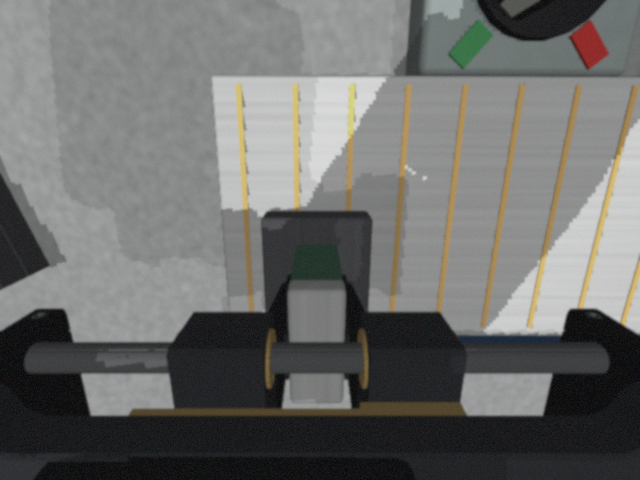

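Emit:
drive_tool(commands=[{"dx": 1, "dy": -0.16, "dz": 0, "yaw": 0}, {"dx": 0, "dy": 0, "dz": 0, "yaw": 0}])

```text
t: 15.28
eef_pos: [566.6, -277.4, 63.8]
tcp_rot: [-3.141, -0.0, 2.981]
ft_force: [-5.3, -0.6, 5.6]
opening: 0.231
```

Emit:
drive_tool(commands=[{"dx": 1, "dy": -0.16, "dz": 0, "yaw": 0}, {"dx": 0, "dy": 0, "dz": 0, "yaw": 0}])

```text
t: 15.45
eef_pos: [567.6, -277.6, 63.8]
tcp_rot: [-3.141, -0.0, 2.981]
ft_force: [-5.3, 0.3, 6.3]
opening: 0.231
```

Emit:
drive_tool(commands=[{"dx": 1, "dy": -0.16, "dz": 0, "yaw": 0}, {"dx": 0, "dy": 0, "dz": 0, "yaw": 0}])

```text
t: 15.62
eef_pos: [568.2, -277.6, 63.8]
tcp_rot: [-3.142, -0.001, 2.981]
ft_force: [-8.1, 1.0, 8.2]
opening: 0.228
```

Emit:
drive_tool(commands=[{"dx": 1, "dy": -0.16, "dz": 0, "yaw": 0}, {"dx": 0, "dy": 0, "dz": 0, "yaw": 0}])

```text
t: 15.78
eef_pos: [568.3, -277.6, 63.9]
tcp_rot: [3.141, -0.003, 2.98]
ft_force: [-13.3, 1.4, 12.9]
opening: 0.228
```

Emit:
drive_tool(commands=[{"dx": 0.5, "dy": -0.1, "dz": 0, "yaw": 0}, {"dx": 0, "dy": 0, "dz": 0, "yaw": 0}, {"dx": 0, "dy": 0, "dz": 0, "yaw": 0}])

```text
t: 16.03
eef_pos: [568.4, -277.6, 63.9]
tcp_rot: [3.141, -0.004, 2.98]
ft_force: [-14.8, 2.5, 14.5]
opening: 0.227
```

Emit:
drive_tool(commands=[{"dx": -0.7, "dy": 0.1, "dz": 0.8, "yaw": 0}, {"dx": 0, "dy": 0, "dz": 0, "yaw": 0}])

```text
t: 16.2
eef_pos: [568.3, -277.6, 63.9]
tcp_rot: [3.141, -0.003, 2.98]
ft_force: [-10.1, 0.9, 4.1]
opening: 0.228
```

Emit:
drive_tool(commands=[{"dx": 0, "dy": 0, "dz": 0, "yaw": 0}, {"dx": 0, "dy": 0, "dz": 0, "yaw": 0}, {"dx": 0, "dy": 0, "dz": 0, "yaw": 0}, {"dx": 0, "dy": 0, "dz": 0, "yaw": 0}], grip=0.45)

```text
t: 16.53
eef_pos: [570.0, -277.8, 63.9]
tcp_rot: [-3.142, 0.001, 2.981]
ft_force: [-1.3, -0.1, 0.6]
opening: 0.429
```

Emit:
drive_tool(commands=[{"dx": 0, "dy": 0, "dz": 20, "yaw": 0}, {"dx": 0, "dy": 0, "dz": 35, "yaw": 0}, {"dx": 0, "dy": 0, "dz": 35, "yaw": 0}, {"dx": 0, "dy": 0, "dz": 35, "yaw": 0}, {"dx": 0, "dy": 0, "dz": 10, "yaw": 0}])

```text
t: 16.95
eef_pos: [571.2, -278.5, 204.3]
tcp_rot: [-3.139, 0.007, 2.981]
ft_force: [-0.0, 0.6, 0.4]
opening: 0.451
```

```bash
python3 - <<'E'
from h import *
risers(zt=115,save='w10')
risers('scene',zt=115,save='sc10')
E
```

```text
t 16.95 eef [ 571.2 -278.5  204.3] yaw 170.79 F [-0.   0.6  0.4] op 0.451
0.59 px [316. 222.] n 571 c [ 579.7 -278.1] size [18.5 23.6] yaw 170.9 sat 105.0
t 17.05 eef [ 570.5 -278.1  201. ] yaw 170.78 F [-0.3 -0.3 -1.3] op 0.452
0.87 px [404. 322.] n 192 c [617.6 340.8] size [21.9 49.3] yaw 133.0 sat 63.0
0.8 px [548. 352.] n 212 c [483.8 604. ] size [21.1 49.1] yaw 144.1 sat 171.0
0.78 px [371. 289.] n 155 c [591.1 225. ] size [20.  52.6] yaw 40.3 sat 67.0
0.78 px [240. 191.] n 39 c [ 580.6 -280.4] size [20.3 22.1] yaw 169.5 sat 73.0
0.7 px [412. 266.] n 150 c [471.9 247.7] size [23.8 50.2] yaw 112.5 sat 66.0
0.61 px [489. 364.] n 238 c [590.  532.6] size [21.9 51.8] yaw 51.7 sat 139.0
```

View pics/w10.png

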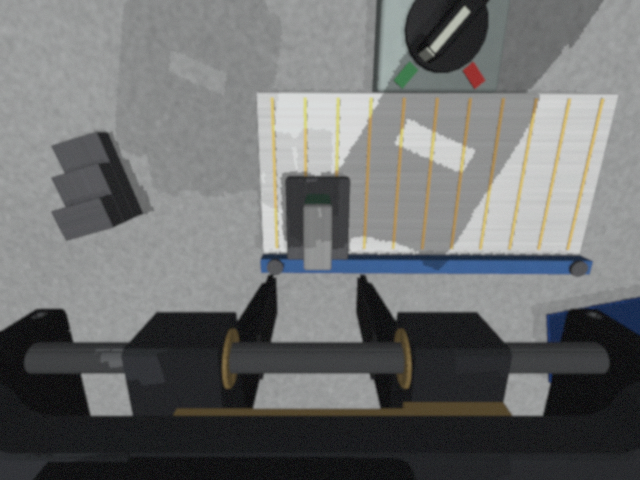

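View pics/sc10.png

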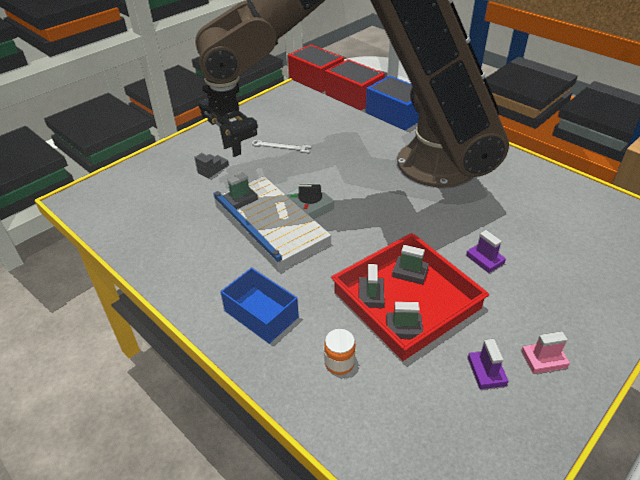

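Riser C is seated at the left end of the fence, next to the end screw at (275,267). Next is D.

Emit:
drive_tool(commands=[{"dx": -9.8, "dy": 39.2, "dz": 0, "yaw": -4.4}, {"dx": -9.8, "dy": 39.2, "dz": 0, "yaw": -4.4}, {"dx": -9.8, "dy": 39.2, "dz": 0, "yaw": -4.4}, {"dx": -9.8, "dy": 39.2, "dz": 0, "yaw": -4.4}, {"dx": -9.8, "dy": 39.2, "dz": 0, "yaw": -4.4}], grip=0.5)

```text
t: 17.57
eef_pos: [519.1, -80.0, 196.7]
tcp_rot: [-3.141, -0.003, 2.592]
ft_force: [0.4, -0.3, 0.0]
opening: 0.501
```

Emit:
drive_tool(commands=[{"dx": -9.8, "dy": 39.2, "dz": 0, "yaw": -4.4}, {"dx": -9.8, "dy": 39.2, "dz": 0, "yaw": -4.4}, {"dx": -9.8, "dy": 39.2, "dz": 0, "yaw": -4.4}, {"dx": -9.8, "dy": 39.2, "dz": 0, "yaw": -4.4}, {"dx": -9.8, "dy": 39.2, "dz": 0, "yaw": -4.4}])

```text
t: 17.98
eef_pos: [470.2, 115.9, 197.0]
tcp_rot: [-3.139, -0.002, 2.209]
ft_force: [0.2, 0.5, 0.7]
opening: 0.5
```

Emit:
drive_tool(commands=[{"dx": -9.8, "dy": 39.2, "dz": 0, "yaw": -4.4}, {"dx": -9.8, "dy": 39.2, "dz": 0, "yaw": -4.4}, {"dx": -9.4, "dy": 38.6, "dz": 0, "yaw": -4.6}, {"dx": 0, "dy": 0, "dz": -30, "yaw": 0}, {"dx": 0, "dy": 0, "dz": -30, "yaw": 0}])

```text
t: 18.4
eef_pos: [441.7, 233.4, 137.3]
tcp_rot: [3.141, -0.0, 1.982]
ft_force: [0.6, 0.7, -1.3]
opening: 0.499
```

Emit:
drive_tool(commands=[{"dx": 0, "dy": 0, "dz": -25, "yaw": 0}, {"dx": 0, "dy": 0, "dz": 0, "yaw": 0}, {"dx": 0, "dy": 0, "dz": 0, "yaw": 0}])

```text
t: 18.65
eef_pos: [441.7, 230.9, 112.1]
tcp_rot: [-3.137, -0.0, 1.979]
ft_force: [1.0, -0.9, 0.3]
opening: 0.506
```

```bash
python3 -c "
from h import *
risers(save='w11')"
```

```text
t 18.65 eef [441.7 230.9 112.1] yaw 113.37 F [ 1.  -0.9  0.3] op 0.506
0.88 px [149.  26.] n 168 c [275.8 317.5] size [ 4.3 11.4] yaw 23.3 sat 138.0
0.78 px [321. 246.] n 2689 c [443.4 232.3] size [21.6 51.8] yaw 113.5 sat 105.0
0.59 px [566. 213.] n 3380 c [592.9 327.7] size [23.2 53.7] yaw 131.0 sat 76.0
```

View pics/w11.png

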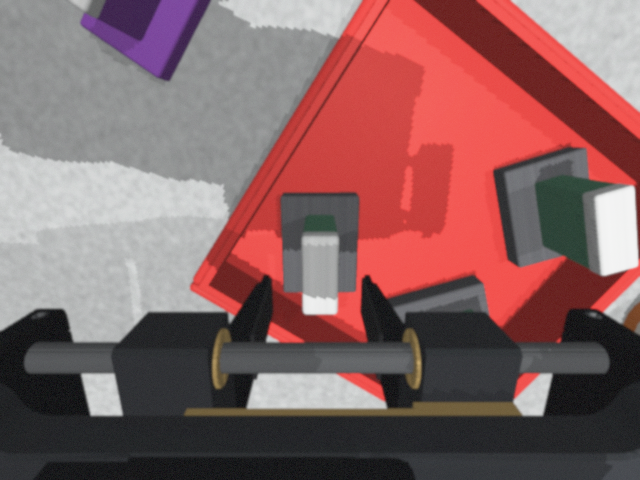

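```bash
python3 - <<'E'
from h import *
C=cam("wrist")
# w11: rim corners at z=55: left (193,287), far line
print(bp(C,[(193,287),(372,0),(400,405)],55).round(1))
# D relative to wall lines
a,b,c=bp(C,[(193,287),(372,0),(400,405)],55)[:,:2]
for p in [(410,217),(443.4,231.5),(476,246)]:
    for q in (b,c):
        d=(q-a)/np.linalg.norm(q-a); v=np.array(p)-a; print(p,round(abs(d[0]*v[1]-d[1]*v[0]),1))
E
```

```text
[[369.7 175.6  55. ]
 [409.8 388.5  55. ]
 [555.6 142.2  55. ]]
(410, 217) 32.0
(410, 217) 47.9
(443.4, 231.5) 62.1
(443.4, 231.5) 68.1
(476, 246) 91.4
(476, 246) 88.1
```

Finger clearance to the rim is over 20 mm, so I'll descend and grip.

Emit:
drive_tool(commands=[{"dx": 1.7, "dy": 0.5, "dz": -30, "yaw": 0}, {"dx": 0, "dy": 0, "dz": -32, "yaw": 0}, {"dx": 0, "dy": 0, "dz": -19, "yaw": 0}, {"dx": 0, "dy": 0, "dz": 0, "yaw": 0}])

```text
t: 19.08
eef_pos: [443.8, 231.2, 31.1]
tcp_rot: [-3.139, -0.0, 1.978]
ft_force: [-0.2, -0.5, -0.3]
opening: 0.499
```

Emit:
drive_tool(commands=[{"dx": 0, "dy": 0, "dz": 0, "yaw": 0}, {"dx": 0, "dy": 0, "dz": 0, "yaw": 0}, {"dx": 0, "dy": 0, "dz": 0, "yaw": 0}, {"dx": 0, "dy": 0, "dz": 0, "yaw": 0}, {"dx": 0, "dy": 0, "dz": 0, "yaw": 0}], grip=0.05)

```text
t: 19.5
eef_pos: [444.6, 231.8, 33.9]
tcp_rot: [3.14, 0.0, 1.979]
ft_force: [-2.4, -1.8, 6.4]
opening: 0.232
```

Emit:
drive_tool(commands=[{"dx": 0, "dy": 0, "dz": 0, "yaw": 0}, {"dx": 0, "dy": 0, "dz": 0, "yaw": 0}])

```text
t: 19.67
eef_pos: [444.6, 231.8, 33.9]
tcp_rot: [3.14, 0.0, 1.979]
ft_force: [-2.1, -1.4, 10.0]
opening: 0.224
```

Emit:
drive_tool(commands=[{"dx": 0, "dy": 0, "dz": 15, "yaw": 0}, {"dx": 0, "dy": 0, "dz": 35, "yaw": 0}, {"dx": 0, "dy": 0, "dz": 35, "yaw": 0}, {"dx": 0, "dy": 0, "dz": 35, "yaw": 0}, {"dx": 0, "dy": 0, "dz": 15, "yaw": 0}])

```text
t: 20.08
eef_pos: [445.1, 232.1, 172.0]
tcp_rot: [3.137, 0.0, 1.979]
ft_force: [0.8, 0.8, -4.7]
opening: 0.229
```

Emit:
drive_tool(commands=[{"dx": 5, "dy": -19, "dz": 0, "yaw": 3}, {"dx": 10, "dy": -37, "dz": 0, "yaw": 5}, {"dx": 10, "dy": -37, "dz": 0, "yaw": 5}, {"dx": 10, "dy": -37, "dz": 0, "yaw": 5}, {"dx": 10, "dy": -37, "dz": 0, "yaw": 5}])

```text
t: 20.5
eef_pos: [489.2, 63.2, 168.1]
tcp_rot: [3.141, 0.0, 2.385]
ft_force: [2.0, -0.1, -5.0]
opening: 0.229
```

Emit:
drive_tool(commands=[{"dx": 10, "dy": -37, "dz": 0, "yaw": 5}, {"dx": 10, "dy": -37, "dz": 0, "yaw": 5}, {"dx": 10, "dy": -37, "dz": 0, "yaw": 5}, {"dx": 10, "dy": -37, "dz": 0, "yaw": 5}, {"dx": 10, "dy": -37, "dz": 0, "yaw": 5}])

```text
t: 20.92
eef_pos: [539.2, -122.1, 168.0]
tcp_rot: [3.141, -0.0, 2.821]
ft_force: [1.0, 0.7, -3.7]
opening: 0.228
```

Emit:
drive_tool(commands=[{"dx": 10, "dy": -37, "dz": 0, "yaw": 5}, {"dx": 10, "dy": -37, "dz": 0, "yaw": 4.4}, {"dx": 3, "dy": -8, "dz": 0, "yaw": 0}, {"dx": 0, "dy": 0, "dz": 0, "yaw": 0}, {"dx": 0, "dy": 0, "dz": 0, "yaw": 0}])

```text
t: 21.33
eef_pos: [561.7, -202.1, 167.4]
tcp_rot: [3.141, -0.001, 2.979]
ft_force: [-0.2, 0.3, -5.3]
opening: 0.228
```

```bash
python3 - <<'E'
from h import *
s=env.state(); e=s["eef_pos"]; print(s["t"],e,np.degrees(s["tcp_rot"]),"n",e[0]*.987-e[1]*.1606,"tt",e[0]*.1606+e[1]*.987)
a=env.read_camera("wrist")[:,:,::-1];cv2.imwrite("pics/w12.png",a)
E
```

```text
21.3333 [ 561.73515225 -202.11137697  167.39499167] [ 1.79960061e+02 -7.57755675e-02  1.70672496e+02] n 586.8916824142408 tt -109.26926361918456
```

View pics/w12.png

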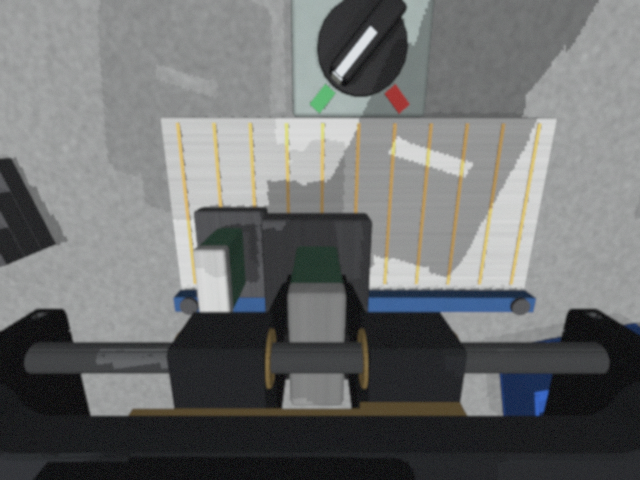

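Emit:
drive_tool(commands=[{"dx": 0, "dy": 0, "dz": -30, "yaw": 0}, {"dx": 0, "dy": 0, "dz": -35, "yaw": 0}, {"dx": 0, "dy": 0, "dz": -25, "yaw": 0}, {"dx": 0, "dy": 0, "dz": -10, "yaw": 0}, {"dx": 0, "dy": 0, "dz": -3, "yaw": 0}])

```text
t: 21.8
eef_pos: [561.6, -200.6, 63.8]
tcp_rot: [3.14, -0.003, 2.982]
ft_force: [-0.8, 1.3, 0.9]
opening: 0.232
```

Emit:
drive_tool(commands=[{"dx": 0, "dy": 0, "dz": -0.7, "yaw": 0}, {"dx": 0, "dy": 0, "dz": 0, "yaw": 0}, {"dx": 0, "dy": 0, "dz": 0, "yaw": 0}])

```text
t: 22.05
eef_pos: [563.1, -202.3, 65.4]
tcp_rot: [-3.141, 0.002, 2.981]
ft_force: [-0.2, 0.0, -4.2]
opening: 0.228
```

Emit:
drive_tool(commands=[{"dx": 0, "dy": 0, "dz": -0.7, "yaw": 0}, {"dx": 0, "dy": 0, "dz": 0, "yaw": 0}])

```text
t: 22.22
eef_pos: [562.7, -202.4, 64.1]
tcp_rot: [-3.141, 0.001, 2.98]
ft_force: [0.3, 0.3, -4.1]
opening: 0.23
```

Emit:
drive_tool(commands=[{"dx": 0, "dy": 0, "dz": -0.7, "yaw": 0}, {"dx": 0, "dy": 0, "dz": 0, "yaw": 0}, {"dx": 0, "dy": 0, "dz": 0, "yaw": 0}])

```text
t: 22.47
eef_pos: [562.9, -202.5, 63.8]
tcp_rot: [-3.141, 0.002, 2.98]
ft_force: [-0.8, 1.1, 4.0]
opening: 0.23
```

Emit:
drive_tool(commands=[{"dx": 4, "dy": -0.65, "dz": 0, "yaw": 0}, {"dx": 4, "dy": -0.65, "dz": 0, "yaw": 0}, {"dx": 4, "dy": -0.65, "dz": 0, "yaw": 0}, {"dx": 2, "dy": -0.32, "dz": 0, "yaw": 0}, {"dx": 0, "dy": 0, "dz": 0, "yaw": 0}])

```text
t: 22.88
eef_pos: [576.5, -204.7, 63.7]
tcp_rot: [-3.141, 0.0, 2.981]
ft_force: [-2.8, 0.0, 7.1]
opening: 0.228
```

Emit:
drive_tool(commands=[{"dx": 1, "dy": -0.16, "dz": 0, "yaw": 0}, {"dx": 1, "dy": -0.16, "dz": 0, "yaw": 0}, {"dx": 0, "dy": 0, "dz": 0, "yaw": 0}])

```text
t: 23.13
eef_pos: [578.1, -205.0, 63.8]
tcp_rot: [-3.141, -0.0, 2.981]
ft_force: [-5.2, 1.2, 6.3]
opening: 0.231
```

Emit:
drive_tool(commands=[{"dx": 1, "dy": -0.16, "dz": 0, "yaw": 0}, {"dx": 0, "dy": 0, "dz": 0, "yaw": 0}])

```text
t: 23.3
eef_pos: [579.1, -205.1, 63.8]
tcp_rot: [-3.142, -0.0, 2.981]
ft_force: [-5.5, 0.3, 7.6]
opening: 0.23
```

Emit:
drive_tool(commands=[{"dx": 1, "dy": -0.16, "dz": 0, "yaw": 0}, {"dx": 0, "dy": 0, "dz": 0, "yaw": 0}])

```text
t: 23.47
eef_pos: [579.3, -205.1, 63.8]
tcp_rot: [3.141, -0.002, 2.98]
ft_force: [-10.6, 1.4, 11.4]
opening: 0.236
```

Emit:
drive_tool(commands=[{"dx": 0.7, "dy": -0.11, "dz": 0, "yaw": 0}, {"dx": 0, "dy": 0, "dz": 0, "yaw": 0}])

```text
t: 23.63
eef_pos: [579.3, -205.1, 63.8]
tcp_rot: [3.141, -0.004, 2.98]
ft_force: [-13.7, 1.9, 14.1]
opening: 0.231
```

Emit:
drive_tool(commands=[{"dx": -0.7, "dy": 0.1, "dz": 0.8, "yaw": 0}, {"dx": 0, "dy": 0, "dz": 0, "yaw": 0}])

```text
t: 23.8
eef_pos: [579.3, -205.0, 63.8]
tcp_rot: [3.141, -0.002, 2.98]
ft_force: [-8.3, 0.9, 2.6]
opening: 0.229
```

Emit:
drive_tool(commands=[{"dx": 0, "dy": 0, "dz": 0, "yaw": 0}, {"dx": 0, "dy": 0, "dz": 0, "yaw": 0}, {"dx": 0, "dy": 0, "dz": 0, "yaw": 0}, {"dx": 0, "dy": 0, "dz": 0, "yaw": 0}], grip=0.45)

```text
t: 24.13
eef_pos: [580.8, -205.3, 63.7]
tcp_rot: [-3.141, 0.001, 2.981]
ft_force: [-0.5, -0.3, 0.2]
opening: 0.43
```

Emit:
drive_tool(commands=[{"dx": 0, "dy": 0, "dz": 20, "yaw": 0}, {"dx": 0, "dy": 0, "dz": 35, "yaw": 0}, {"dx": 0, "dy": 0, "dz": 35, "yaw": 0}, {"dx": 0, "dy": 0, "dz": 35, "yaw": 0}, {"dx": 0, "dy": 0, "dz": 10, "yaw": 0}])

```text
t: 24.55
eef_pos: [582.0, -205.8, 203.9]
tcp_rot: [-3.14, 0.007, 2.981]
ft_force: [0.5, -0.1, 0.6]
opening: 0.451
```

```bash
python3 - <<'E'
from h import *
risers(zt=115,save='w13')
E
```

```text
t 24.55 eef [ 582.  -205.8  203.9] yaw 170.79 F [ 0.5 -0.1  0.6] op 0.451
0.77 px [318. 220.] n 603 c [ 590.8 -205.4] size [18.5 24.5] yaw 170.8 sat 105.0
0.55 px [239. 223.] n 1724 c [ 566.6 -276.4] size [22.1 51.7] yaw 170.3 sat 90.0
```

View pics/w13.png

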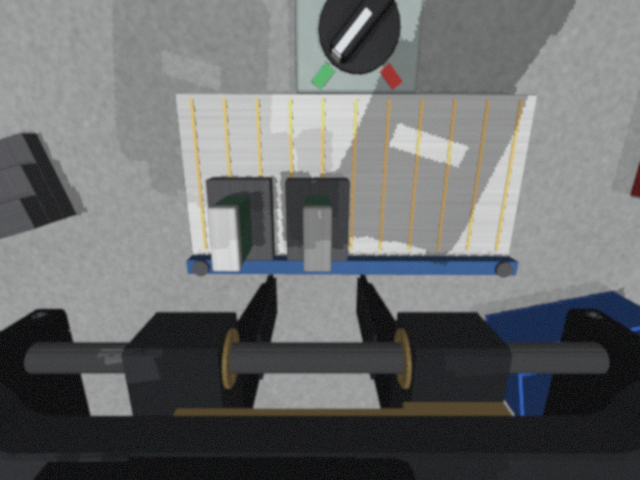

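Two are seated, with webs at (228,238) and (318,237). Next is A in the bin.

Emit:
drive_tool(commands=[{"dx": -1.3, "dy": 37.5, "dz": 0, "yaw": 4.5}, {"dx": -1.3, "dy": 37.5, "dz": 0, "yaw": 4.5}, {"dx": -1.3, "dy": 37.5, "dz": 0, "yaw": 4.5}, {"dx": -1.3, "dy": 37.5, "dz": 0, "yaw": 4.5}, {"dx": -1.3, "dy": 37.5, "dz": 0, "yaw": 4.5}], grip=0.5)

```text
t: 25.07
eef_pos: [573.0, -16.0, 196.4]
tcp_rot: [3.14, -0.002, -2.906]
ft_force: [0.7, 0.2, -0.1]
opening: 0.5
```

Emit:
drive_tool(commands=[{"dx": -1.3, "dy": 37.5, "dz": 0, "yaw": 4.5}, {"dx": -1.3, "dy": 37.5, "dz": 0, "yaw": 4.5}, {"dx": -1.3, "dy": 37.5, "dz": 0, "yaw": 4.5}, {"dx": -1.3, "dy": 37.5, "dz": 0, "yaw": 4.5}, {"dx": -1.3, "dy": 37.5, "dz": 0, "yaw": 4.5}])

```text
t: 25.48
eef_pos: [566.5, 171.6, 196.4]
tcp_rot: [3.14, -0.002, -2.513]
ft_force: [-0.0, -0.1, -0.5]
opening: 0.499
```

Emit:
drive_tool(commands=[{"dx": -1.3, "dy": 37.5, "dz": 0, "yaw": 4.7}, {"dx": 0, "dy": 0, "dz": -30, "yaw": 0}, {"dx": 0, "dy": 0, "dz": -35, "yaw": 0}, {"dx": 0, "dy": 0, "dz": -20, "yaw": 0}, {"dx": 0, "dy": 0, "dz": 0, "yaw": 0}])

```text
t: 25.9
eef_pos: [563.3, 206.9, 107.6]
tcp_rot: [3.137, -0.008, -2.435]
ft_force: [-1.0, -0.1, -0.3]
opening: 0.499
```

Emit:
drive_tool(commands=[{"dx": 0, "dy": 0, "dz": 0, "yaw": 0}, {"dx": 0, "dy": 0, "dz": 0, "yaw": 0}])

```text
t: 26.07
eef_pos: [566.5, 207.3, 113.8]
tcp_rot: [-3.142, 0.0, -2.435]
ft_force: [0.7, 0.3, -0.2]
opening: 0.497
```

```bash
python3 -c "
from h import *
risers(save='w14')"
```

```text
t 26.07 eef [566.5 207.3 113.8] yaw -139.54 F [ 0.7  0.3 -0.2] op 0.497
0.85 px [317. 246.] n 2688 c [566.5 207.4] size [21.5 52.2] yaw 41.2 sat 105.0
0.63 px [362. 337.] n 21 c [610.1 308.7] size [1.4 6.1] yaw 43.7 sat 110.0
```

View pics/w14.png

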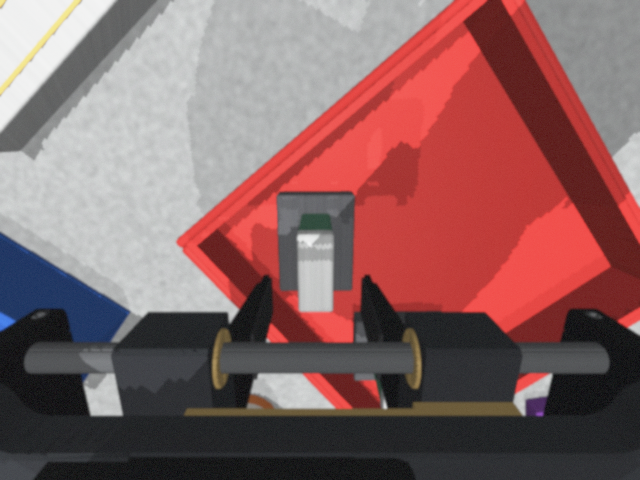

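```bash
python3 - <<'E'
from h import *
C=cam("wrist")
a,b,c=bp(C,[(180,243),(465,0),(325,400)],55)[:,:2]; print(a,b,c)
j=np.array([np.cos(np.radians(131)),np.sin(np.radians(131))])
for p in [np.array([566.5,207])+36*j,np.array([566.5,207])-36*j]:
    for q in (b,c):
        d=(q-a)/np.linalg.norm(q-a); v=np.array(p)-a; print(p,round(abs(d[0]*v[1]-d[1]*v[0]),1))
E
```

```text
[620.28917661 129.3924432 ] [391.8572366  171.71237995] [655.59704841 293.85268812]
[542.88187496 234.16954489] 88.9
[542.88187496 234.16954489] 97.7
[590.11812504 179.83045511] 44.1
[590.11812504 179.83045511] 40.1
```

Emit:
drive_tool(commands=[{"dx": 0, "dy": 0, "dz": -25, "yaw": 0}, {"dx": 0, "dy": 0, "dz": 0, "yaw": 0}])

```text
t: 26.33
eef_pos: [565.3, 206.9, 87.0]
tcp_rot: [3.141, -0.002, -2.436]
ft_force: [-1.0, -0.3, -0.9]
opening: 0.501
```

Emit:
drive_tool(commands=[{"dx": 0, "dy": 0, "dz": -30, "yaw": 0}, {"dx": 0, "dy": 0, "dz": -25, "yaw": 0}, {"dx": 0, "dy": 0, "dz": 0, "yaw": 0}])

```text
t: 26.58
eef_pos: [564.6, 206.8, 31.0]
tcp_rot: [3.139, -0.004, -2.436]
ft_force: [-1.8, 0.3, -0.9]
opening: 0.502
```

Emit:
drive_tool(commands=[{"dx": 0, "dy": 0, "dz": 0, "yaw": 0}, {"dx": 0, "dy": 0, "dz": 0, "yaw": 0}, {"dx": 0, "dy": 0, "dz": 0, "yaw": 0}, {"dx": 0, "dy": 0, "dz": 0, "yaw": 0}, {"dx": 0, "dy": 0, "dz": 0, "yaw": 0}], grip=0.05)

```text
t: 27.0
eef_pos: [566.7, 207.4, 34.8]
tcp_rot: [-3.141, 0.002, -2.435]
ft_force: [-0.6, -0.8, 8.6]
opening: 0.233
```

Emit:
drive_tool(commands=[{"dx": 0, "dy": 0, "dz": 0, "yaw": 0}, {"dx": 0, "dy": 0, "dz": 0, "yaw": 0}])

```text
t: 27.17
eef_pos: [566.7, 207.4, 34.8]
tcp_rot: [-3.141, 0.002, -2.435]
ft_force: [0.5, -1.1, 8.4]
opening: 0.234
```

Emit:
drive_tool(commands=[{"dx": 0, "dy": 0, "dz": 15, "yaw": 0}, {"dx": 0, "dy": 0, "dz": 35, "yaw": 0}, {"dx": 0, "dy": 0, "dz": 35, "yaw": 0}, {"dx": 0, "dy": 0, "dz": 35, "yaw": 0}, {"dx": 0, "dy": 0, "dz": 15, "yaw": 0}])

```text
t: 27.58
eef_pos: [566.9, 207.6, 173.0]
tcp_rot: [-3.14, 0.004, -2.435]
ft_force: [0.9, 0.3, -4.4]
opening: 0.23
```

Emit:
drive_tool(commands=[{"dx": 0.5, "dy": -19, "dz": 0, "yaw": -4}, {"dx": 0.8, "dy": -38, "dz": 0, "yaw": -5.1}, {"dx": 0.8, "dy": -38, "dz": 0, "yaw": -5.1}, {"dx": 0.8, "dy": -38, "dz": 0, "yaw": -5.1}, {"dx": 0.8, "dy": -38, "dz": 0, "yaw": -5.1}])

```text
t: 28.0
eef_pos: [569.1, 34.9, 168.5]
tcp_rot: [3.141, -0.001, -2.865]
ft_force: [0.8, 0.4, -5.3]
opening: 0.228
```

Emit:
drive_tool(commands=[{"dx": 0.8, "dy": -38, "dz": 0, "yaw": -5.1}, {"dx": 0.8, "dy": -38, "dz": 0, "yaw": -5.1}, {"dx": 0.8, "dy": -38, "dz": 0, "yaw": -5.1}, {"dx": 0.8, "dy": -38, "dz": 0, "yaw": -5.1}, {"dx": 0, "dy": -15, "dz": 0, "yaw": -4.9}])

```text
t: 28.42
eef_pos: [572.6, -134.8, 168.4]
tcp_rot: [-3.141, -0.0, 2.974]
ft_force: [0.2, -0.0, -5.3]
opening: 0.231
```

Emit:
drive_tool(commands=[{"dx": 0, "dy": 0, "dz": 0, "yaw": 0}, {"dx": 0, "dy": 0, "dz": 0, "yaw": 0}, {"dx": 0, "dy": 0, "dz": 0, "yaw": 0}])

```text
t: 28.67
eef_pos: [572.6, -129.9, 168.3]
tcp_rot: [3.141, -0.001, 2.982]
ft_force: [0.0, 0.3, -5.1]
opening: 0.233
```

```bash
python3 - <<'E'
from h import *
s=env.state(); e=s["eef_pos"]; print(s["t"],e,np.degrees(s["tcp_rot"]),"n",e[0]*.987-e[1]*.1606,"tt",e[0]*.1606+e[1]*.987)
a=env.read_camera("wrist")[:,:,::-1];cv2.imwrite("pics/w15.png",a)
E
```

```text
28.6667 [ 572.64586932 -129.9029577   168.32968692] [ 1.79971457e+02 -4.61867538e-02  1.70878081e+02] n 586.0638880222081 tt -36.24729263486738
```

View pics/w15.png

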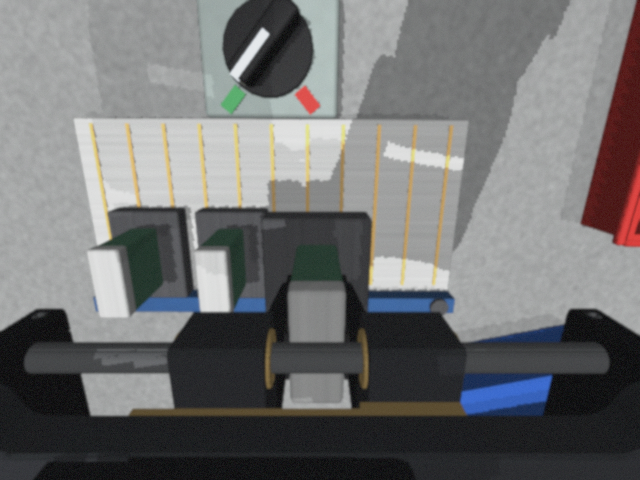

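Emit:
drive_tool(commands=[{"dx": 0, "dy": 0, "dz": -30, "yaw": 0}, {"dx": 0, "dy": 0, "dz": -35, "yaw": 0}, {"dx": 0, "dy": 0, "dz": -25, "yaw": 0}, {"dx": 0, "dy": 0, "dz": -10, "yaw": 0}, {"dx": 0, "dy": 0, "dz": -2, "yaw": 0}])

```text
t: 29.13
eef_pos: [572.5, -129.4, 65.2]
tcp_rot: [3.141, -0.003, 2.983]
ft_force: [-0.3, -0.1, -3.6]
opening: 0.229
```

Emit:
drive_tool(commands=[{"dx": 0, "dy": 0, "dz": -1, "yaw": -0.1}, {"dx": 0, "dy": 0, "dz": 0, "yaw": 0}, {"dx": 0, "dy": 0, "dz": -1, "yaw": 0}, {"dx": 0, "dy": 0, "dz": 0, "yaw": 0}])

```text
t: 29.47
eef_pos: [573.5, -130.8, 65.5]
tcp_rot: [-3.141, 0.002, 2.979]
ft_force: [0.5, -0.1, -4.6]
opening: 0.232
```

Emit:
drive_tool(commands=[{"dx": 0, "dy": 0, "dz": -0.7, "yaw": 0}, {"dx": 0, "dy": 0, "dz": 0, "yaw": 0}, {"dx": 0, "dy": 0, "dz": 0, "yaw": 0}])

```text
t: 29.72
eef_pos: [573.4, -130.8, 64.7]
tcp_rot: [-3.141, 0.001, 2.979]
ft_force: [-1.1, 0.9, 5.2]
opening: 0.231
```

Emit:
drive_tool(commands=[{"dx": 4, "dy": -0.65, "dz": 0, "yaw": 0.1}, {"dx": 4, "dy": -0.65, "dz": 0, "yaw": 0}, {"dx": 4, "dy": -0.65, "dz": 0, "yaw": 0}, {"dx": 3, "dy": -0.48, "dz": 0, "yaw": 0}, {"dx": 0, "dy": 0, "dz": 0, "yaw": 0}])

```text
t: 30.13
eef_pos: [588.2, -133.2, 64.5]
tcp_rot: [-3.142, 0.0, 2.981]
ft_force: [-1.4, 0.5, 6.3]
opening: 0.234
```

Emit:
drive_tool(commands=[{"dx": 1, "dy": -0.16, "dz": 0, "yaw": 0}, {"dx": 1, "dy": -0.16, "dz": 0, "yaw": 0}, {"dx": 0, "dy": 0, "dz": 0, "yaw": 0}])

```text
t: 30.38
eef_pos: [589.6, -133.4, 64.5]
tcp_rot: [3.142, -0.001, 2.981]
ft_force: [-6.3, 1.2, 6.9]
opening: 0.234
```

Emit:
drive_tool(commands=[{"dx": 1, "dy": -0.16, "dz": 0, "yaw": 0}, {"dx": 0, "dy": 0, "dz": 0, "yaw": 0}])

```text
t: 30.55
eef_pos: [590.5, -133.5, 64.5]
tcp_rot: [3.142, -0.001, 2.981]
ft_force: [-6.6, 1.6, 7.1]
opening: 0.232
```

Emit:
drive_tool(commands=[{"dx": 1, "dy": -0.16, "dz": 0, "yaw": 0}, {"dx": 0, "dy": 0, "dz": 0, "yaw": 0}])

```text
t: 30.72
eef_pos: [591.5, -133.7, 64.5]
tcp_rot: [3.142, -0.001, 2.981]
ft_force: [-6.6, 0.4, 7.1]
opening: 0.232
```

Emit:
drive_tool(commands=[{"dx": 1, "dy": -0.16, "dz": 0, "yaw": 0}, {"dx": 0, "dy": 0, "dz": 0, "yaw": 0}])

```text
t: 30.88
eef_pos: [591.8, -133.7, 64.5]
tcp_rot: [3.141, -0.003, 2.981]
ft_force: [-10.0, 1.6, 10.6]
opening: 0.232
```

Emit:
drive_tool(commands=[{"dx": 1, "dy": -0.16, "dz": 0, "yaw": 0}, {"dx": 0, "dy": 0, "dz": 0, "yaw": 0}])

```text
t: 31.05
eef_pos: [591.9, -133.7, 64.6]
tcp_rot: [3.141, -0.005, 2.98]
ft_force: [-15.3, 2.2, 15.0]
opening: 0.229
```

Emit:
drive_tool(commands=[{"dx": -0.7, "dy": 0.1, "dz": 0.8, "yaw": 0}, {"dx": 0, "dy": 0, "dz": 0, "yaw": 0}])

```text
t: 31.22
eef_pos: [591.8, -133.7, 64.6]
tcp_rot: [3.141, -0.003, 2.98]
ft_force: [-8.1, 1.9, 3.7]
opening: 0.228
```

Emit:
drive_tool(commands=[{"dx": 0, "dy": 0, "dz": 0, "yaw": 0}, {"dx": 0, "dy": 0, "dz": 0, "yaw": 0}, {"dx": 0, "dy": 0, "dz": 0, "yaw": 0}, {"dx": 0, "dy": 0, "dz": 0, "yaw": 0}], grip=0.45)

```text
t: 31.55
eef_pos: [593.6, -134.1, 64.7]
tcp_rot: [-3.142, 0.001, 2.981]
ft_force: [0.0, 0.5, 0.5]
opening: 0.428
```

Emit:
drive_tool(commands=[{"dx": 0, "dy": 0, "dz": 20, "yaw": 0}, {"dx": 0, "dy": 0, "dz": 35, "yaw": 0}, {"dx": 0, "dy": 0, "dz": 35, "yaw": 0}, {"dx": 0, "dy": 0, "dz": 35, "yaw": 0}, {"dx": 0, "dy": 0, "dz": 10, "yaw": 0}])

```text
t: 31.97
eef_pos: [594.9, -134.4, 204.9]
tcp_rot: [-3.14, 0.007, 2.981]
ft_force: [-0.8, 0.4, -0.5]
opening: 0.45
```

```bash
python3 - <<'E'
from h import *
risers(zt=115,save='w16')
risers('scene',save='sc16')
E
```

```text
t 31.97 eef [ 594.9 -134.4  204.9] yaw 170.78 F [-0.8  0.4 -0.5] op 0.45
0.89 px [159. 223.] n 1736 c [ 565.8 -276. ] size [22.  53.3] yaw 170.2 sat 90.0
0.87 px [318. 219.] n 683 c [ 603.7 -134. ] size [20.2 25.4] yaw 170.8 sat 105.0
0.84 px [241. 218.] n 1736 c [ 579.  -204.2] size [22.3 52. ] yaw 171.6 sat 90.0
t 32.07 eef [ 594.2 -134.2  201.8] yaw 170.78 F [-1.   0.2 -0.8] op 0.449
0.97 px [483. 253.] n 128 c [277.  343.9] size [22.3 52.1] yaw 77.8 sat 139.0
0.84 px [250. 202.] n 104 c [ 557.5 -237.2] size [24.  52.6] yaw 174.2 sat 73.0
0.75 px [545. 354.] n 229 c [456.5 598.8] size [23.8 51.4] yaw 143.4 sat 171.0
0.67 px [340. 351.] n 535 c [764.9 282.3] size [55.5 57.8] yaw 133.0 sat 27.0
0.63 px [234. 188.] n 110 c [ 548.  -314.4] size [29.5 55. ] yaw 168.6 sat 72.0
0.63 px [489. 366.] n 231 c [567.4 524.9] size [21.5 53.7] yaw 51.7 sat 139.0
0.57 px [406. 321.] n 196 c [595.8 327.1] size [22.7 50.9] yaw 133.0 sat 60.0
0.56 px [267. 220.] n 52 c [ 581.2 -165.7] size [22.8 25.8] yaw 169.5 sat 74.0
```

View pics/w16.png

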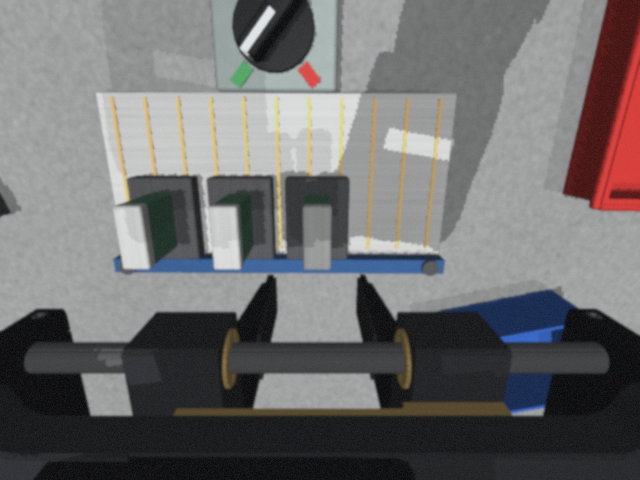

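View pics/sc16.png

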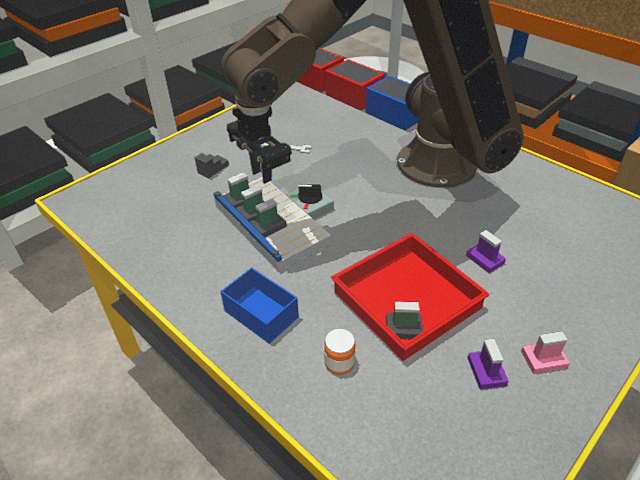

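Three are seated. The last one, B, is in the bin at (406,318) in the scene view.

Emit:
drive_tool(commands=[{"dx": 0, "dy": 38.3, "dz": 0, "yaw": -3.4}, {"dx": 0, "dy": 38.3, "dz": 0, "yaw": -3.4}, {"dx": 0, "dy": 38.3, "dz": 0, "yaw": -3.4}, {"dx": 0, "dy": 38.3, "dz": 0, "yaw": -3.4}, {"dx": 0, "dy": 38.3, "dz": 0, "yaw": -3.4}], grip=0.5)

```text
t: 32.58
eef_pos: [592.3, 59.2, 197.3]
tcp_rot: [-3.14, -0.003, 2.681]
ft_force: [0.9, -0.8, 0.2]
opening: 0.502
```

Emit:
drive_tool(commands=[{"dx": 0, "dy": 38.3, "dz": 0, "yaw": -3.4}, {"dx": 0, "dy": 38.3, "dz": 0, "yaw": -3.4}, {"dx": 0, "dy": 38.3, "dz": 0, "yaw": -3.4}, {"dx": 0, "dy": 38.3, "dz": 0, "yaw": -3.4}, {"dx": 0, "dy": 38.3, "dz": 0, "yaw": -3.4}])

```text
t: 33.0
eef_pos: [592.3, 250.8, 197.1]
tcp_rot: [-3.139, -0.002, 2.384]
ft_force: [0.4, 0.3, -0.3]
opening: 0.5
```

Emit:
drive_tool(commands=[{"dx": 0, "dy": 38.3, "dz": 0, "yaw": -3.4}, {"dx": 0, "dy": 38.3, "dz": 0, "yaw": -3.4}, {"dx": 0, "dy": 0, "dz": -30, "yaw": 0}, {"dx": 0, "dy": 0, "dz": -35, "yaw": 0}, {"dx": 0, "dy": 0, "dz": -20, "yaw": 0}])

```text
t: 33.42
eef_pos: [591.0, 325.7, 108.8]
tcp_rot: [-3.136, -0.002, 2.27]
ft_force: [-1.1, -0.2, -0.4]
opening: 0.504
```

Emit:
drive_tool(commands=[{"dx": 0, "dy": 0, "dz": 0, "yaw": 0}, {"dx": 0, "dy": 0, "dz": 0, "yaw": 0}, {"dx": 0, "dy": 0, "dz": 0, "yaw": 0}])

```text
t: 33.67
eef_pos: [593.7, 325.7, 114.9]
tcp_rot: [3.141, 0.0, 2.268]
ft_force: [0.5, 0.1, -0.7]
opening: 0.501
```

```bash
python3 -c "
from h import *
risers(save='w17')"
```

```text
t 33.67 eef [593.7 325.7 114.9] yaw 129.96 F [ 0.5  0.1 -0.7] op 0.501
0.93 px [316. 242.] n 2593 c [592.8 327.6] size [21.9 51.5] yaw 132.1 sat 105.0
0.6 px [464.  20.] n 25 c [555.  452.5] size [3.2 7.8] yaw 15.0 sat 139.0
```

View pics/w17.png

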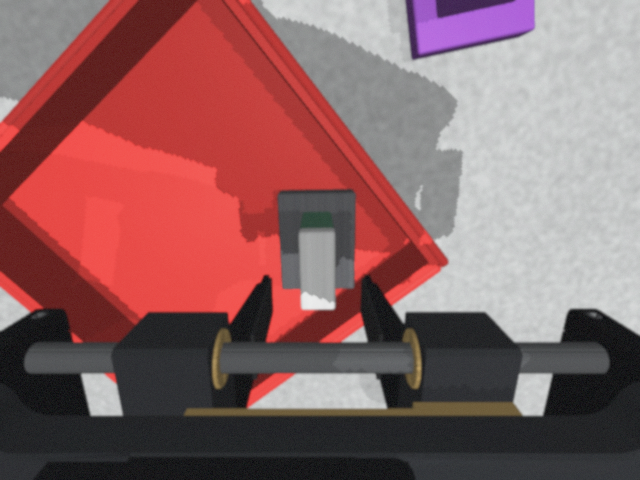

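Emit:
drive_tool(commands=[{"dx": 0, "dy": 0.7, "dz": -30, "yaw": 0.7}, {"dx": 0, "dy": 0, "dz": -32, "yaw": 0}, {"dx": 0, "dy": 0, "dz": -19, "yaw": 0}, {"dx": 0, "dy": 0, "dz": 0, "yaw": 0}])

```text
t: 34.1
eef_pos: [592.1, 325.6, 30.9]
tcp_rot: [-3.138, -0.001, 2.28]
ft_force: [-0.9, 0.2, 0.2]
opening: 0.499
```

Emit:
drive_tool(commands=[{"dx": 0, "dy": 0, "dz": 0, "yaw": 0}, {"dx": 0, "dy": 0, "dz": 0, "yaw": 0}, {"dx": 0, "dy": 0, "dz": 0, "yaw": 0}, {"dx": 0, "dy": 0, "dz": 0, "yaw": 0}, {"dx": 0, "dy": 0, "dz": 0, "yaw": 0}], grip=0.05)

```text
t: 34.52
eef_pos: [593.8, 326.5, 35.1]
tcp_rot: [3.14, 0.001, 2.281]
ft_force: [-0.1, 0.6, 5.2]
opening: 0.231
```

Emit:
drive_tool(commands=[{"dx": 0, "dy": 0, "dz": 0, "yaw": 0}, {"dx": 0, "dy": 0, "dz": 0, "yaw": 0}])

```text
t: 34.68
eef_pos: [593.8, 326.5, 35.0]
tcp_rot: [3.14, 0.001, 2.281]
ft_force: [0.0, -0.9, 7.4]
opening: 0.227
```

Emit:
drive_tool(commands=[{"dx": 0, "dy": 0, "dz": 15, "yaw": 0}, {"dx": 0, "dy": 0, "dz": 35, "yaw": 0}, {"dx": 0, "dy": 0, "dz": 35, "yaw": 0}, {"dx": 0, "dy": 0, "dz": 35, "yaw": 0}, {"dx": 0, "dy": 0, "dz": 15, "yaw": 0}])

```text
t: 35.1
eef_pos: [594.2, 326.8, 173.5]
tcp_rot: [3.137, 0.002, 2.281]
ft_force: [0.5, 0.4, -4.3]
opening: 0.231
```

Emit:
drive_tool(commands=[{"dx": -0.8, "dy": -19, "dz": 0, "yaw": 2}, {"dx": -0.8, "dy": -38, "dz": 0, "yaw": 4}, {"dx": -0.8, "dy": -38, "dz": 0, "yaw": 4}, {"dx": -0.8, "dy": -38, "dz": 0, "yaw": 4}, {"dx": -0.8, "dy": -38, "dz": 0, "yaw": 4}])

```text
t: 35.52
eef_pos: [588.5, 153.8, 168.6]
tcp_rot: [-3.141, -0.0, 2.599]
ft_force: [1.0, -0.2, -5.1]
opening: 0.233
```

Emit:
drive_tool(commands=[{"dx": -0.8, "dy": -38, "dz": 0, "yaw": 4}, {"dx": -0.8, "dy": -38, "dz": 0, "yaw": 4}, {"dx": -0.8, "dy": -38, "dz": 0, "yaw": 4}, {"dx": -0.8, "dy": -38, "dz": 0, "yaw": 4}, {"dx": -0.8, "dy": -38, "dz": 0, "yaw": 4}])

```text
t: 35.93
eef_pos: [584.6, -36.4, 168.7]
tcp_rot: [3.141, -0.0, 2.947]
ft_force: [0.7, -0.2, -5.0]
opening: 0.232
```

Emit:
drive_tool(commands=[{"dx": -0.8, "dy": -26, "dz": 0, "yaw": 2.1}, {"dx": 0, "dy": 0, "dz": 0, "yaw": 0}, {"dx": 0, "dy": 0, "dz": 0, "yaw": 0}, {"dx": 0, "dy": 0, "dz": 0, "yaw": 0}])

```text
t: 36.27
eef_pos: [584.2, -60.4, 168.5]
tcp_rot: [3.141, -0.001, 2.98]
ft_force: [-0.4, 0.3, -3.5]
opening: 0.228
```

```bash
python3 - <<'E'
from h import *
s=env.state(); e=s["eef_pos"]; print(s["t"],e,np.degrees(s["tcp_rot"]),"n",e[0]*.987-e[1]*.1606,"tt",e[0]*.1606+e[1]*.987)
a=env.read_camera("wrist")[:,:,::-1];cv2.imwrite("pics/w18.png",a)
E
```

```text
36.2667 [584.22509328 -60.43324729 168.49251932] [ 1.79980773e+02 -2.95006577e-02  1.70718877e+02] n 586.3357465833744 tt 34.17893490870341
```

View pics/w18.png

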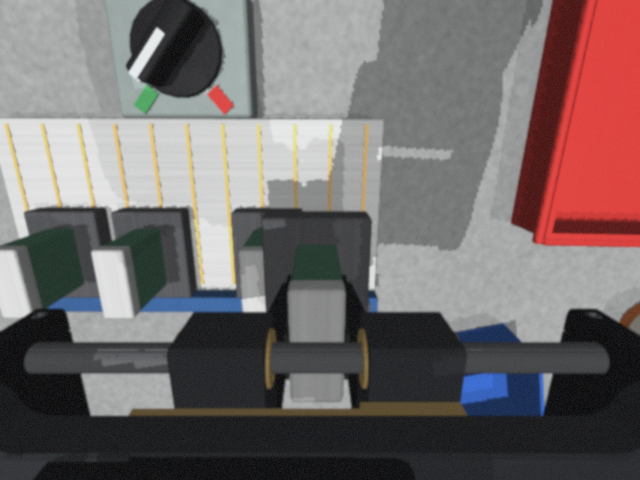

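Riser 3 has been knocked aside: its foot's left edge is now at column ~233, so the gap to riser 2 has grown. I'll measure it before placing.

```bash
python3 - <<'E'
from h import *
risers('scene',zt=115,save='sc18')
risers('side',zt=115,save='sd18')
C=cam("wrist")
# wrist foot top corners z=55
P=bp(C,[(27,210),(107,208),(113,210),(192,209),(233,211)],55)[:,:2]
n=np.array([.987,-.1606]);t=np.array([.1606,.987])
print(np.c_[P@n,P@t].round(1))
im=cv2.imread('pics/sc18.png');cv2.imwrite('pics/sc18c.png',cv2.resize(im[140:280,190:350],None,fx=5,fy=4.2))
im=cv2.imread('pics/sd18.png');cv2.imwrite('pics/sd18c.png',cv2.resize(im[200:330,290:440],None,fx=5,fy=4.5))
E
```

```text
t 36.32 eef [584.3 -59.9 168.5] yaw 170.78 F [ 0.2 -0.4 -4.5] op 0.231
0.97 px [488. 369.] n 223 c [590.9 533.1] size [20.8 49.7] yaw 51.3 sat 139.0
0.82 px [254. 204.] n 115 c [ 580.3 -206.5] size [25.1 51.4] yaw 174.2 sat 73.0
0.74 px [548. 353.] n 242 c [482.4 603.8] size [23.2 51. ] yaw 144.0 sat 171.0
0.68 px [273. 228.] n 49 c [ 613.1 -108.6] size [20.5 23.6] yaw 79.5 sat 75.0
0.68 px [236. 190.] n 99 c [ 569.6 -278.2] size [25.2 48.9] yaw 169.6 sat 72.0
0.65 px [488. 251.] n 120 c [310.3 357.7] size [20.4 49.8] yaw 81.4 sat 139.0
t 36.42 eef [584.5 -59.6 168.6] yaw 170.84 F [-0.4  0.4 -4.6] op 0.228
0.91 px [211. 227.] n 54 c [243.9 266.7] size [22.2 57.4] yaw 80.1 sat 141.0
0.89 px [368. 250.] n 67 c [ 594.1 -109. ] size [32.3 46.2] yaw 159.4 sat 68.0
0.84 px [383. 269.] n 100 c [ 575.2 -211.2] size [30.6 50.9] yaw 169.4 sat 68.0
0.81 px [229. 190.] n 34 c [412.4 502.7] size [19.7 42.5] yaw 149.5 sat 173.0
0.79 px [263. 191.] n 50 c [504.6 422. ] size [ 24.6 107.8] yaw 52.3 sat 143.0
0.61 px [399. 283.] n 134 c [ 564.8 -281.1] size [48.2 50.7] yaw 148.2 sat 68.0
[[ 564.  -206. ]
 [ 562.2 -138.9]
 [ 563.9 -134.1]
 [ 562.9  -68. ]
 [ 564.5  -33.8]]
```

View pics/sc18c.png

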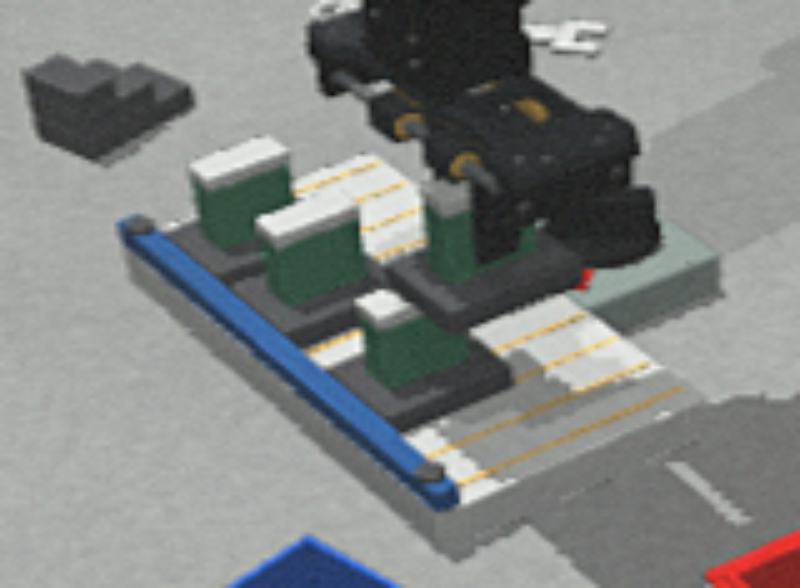

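View pics/sd18c.png

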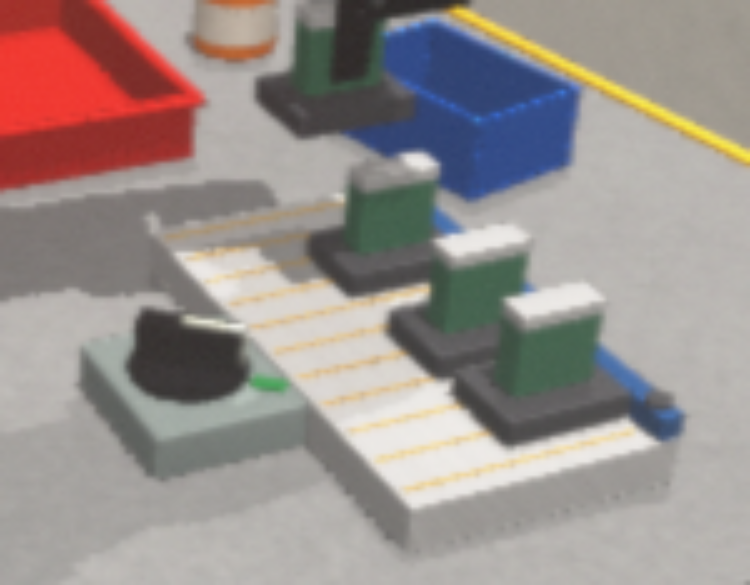

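```bash
python3 - <<'E'
from h import *
n=np.array([.987,-.1606]);t=np.array([.1606,.987])
C=cam("scene"); sc=lambda p:(190+p[0]/5-.4,140+p[1]/4.2-.4)
S=cam("side"); sd=lambda p:(290+p[0]/5-.4,200+p[1]/4.5-.4)
def pr(nm,C,px,z):
    P=bp(C,px,z)[0,:2]; print(nm,"n",round(P@n,1),"t",round(P@t,1))
pr("r3 foot near-right corner scene top",C,sc((511,372)),55)
pr("r3 fence-right foot top (visible above fence?)",C,sc((400,415)),55)
pr("r3 web top fence-left",C,sc((357,303)),115); pr("r3 web top fence-right corner",C,sc((385,322)),115)
pr("r2 web top fence-left",C,sc((258,227)),115); pr("r2 web fence right",C,sc((287,246)),115)
pr("r1 web top fence-left",C,sc((192,168)),115); pr("r1 web fence right",C,sc((210,185)),115)
pr("r3 side foot near-left top",S,sd((357,268)),55)
pr("r3 side foot near-right top",S,sd((310,240)),55)
pr("r2 side foot near-left top",S,sd((440,352)),55)
pr("r1 side foot near-left top",S,sd((512,420)),55)
pr("r1 side foot near-right top",S,sd((455,374)),55)
pr("r2 side foot near-right top",S,sd((388,318)),55)
E
```

```text
r3 foot near-right corner scene top n 570.3 t 25.2
r3 fence-right foot top (visible above fence?) n 637.8 t 22.6
r3 web top fence-left n 632.2 t -17.5
r3 web top fence-right corner n 630.5 t 6.2
r2 web top fence-left n 633.7 t -113.1
r2 web fence right n 631.6 t -87.1
r1 web top fence-left n 630.3 t -189.1
r1 web fence right n 631.8 t -167.0
r3 side foot near-left top n 571.1 t -31.3
r3 side foot near-right top n 561.5 t 10.9
r2 side foot near-left top n 566.9 t -134.6
r1 side foot near-left top n 566.4 t -210.2
r1 side foot near-right top n 562.5 t -158.1
r2 side foot near-right top n 558.7 t -90.3
```

Emit:
drive_tool(commands=[{"dx": 1.9, "dy": 11.5, "dz": 0, "yaw": 0}, {"dx": 1.9, "dy": 11.5, "dz": 0, "yaw": 0}, {"dx": 0, "dy": 0, "dz": -30, "yaw": 0}, {"dx": 0, "dy": 0, "dz": -25, "yaw": 0}, {"dx": 0, "dy": 0, "dz": 0, "yaw": 0}])

```text
t: 36.93
eef_pos: [586.3, -35.9, 109.6]
tcp_rot: [3.141, -0.007, 2.982]
ft_force: [-1.5, 0.4, -5.1]
opening: 0.236
```

Emit:
drive_tool(commands=[{"dx": 0, "dy": 0, "dz": 0, "yaw": 0}, {"dx": 0, "dy": 0, "dz": 0, "yaw": 0}])

```text
t: 37.1
eef_pos: [589.0, -37.2, 114.7]
tcp_rot: [3.141, 0.001, 2.981]
ft_force: [0.2, 0.5, -4.5]
opening: 0.231
```

```bash
python3 - <<'E'
from h import *
s=env.state(); e=s["eef_pos"]; print(s["t"],e,np.degrees(s["tcp_rot"]),"n",e[0]*.987-e[1]*.1606,"tt",e[0]*.1606+e[1]*.987)
a=env.read_camera("wrist")[:,:,::-1];cv2.imwrite("pics/w19.png",a)
im=env.read_camera("scene")[:,:,::-1];cv2.imwrite('pics/sc19c.png',cv2.resize(im[140:280,190:350],None,fx=5,fy=4.2))
E
```

```text
37.1 [588.99929029 -37.18532335 114.72201401] [1.79993200e+02 6.96492351e-02 1.70803934e+02] n 587.3142624483469 tt 57.89137187923398
```

View pics/w19.png

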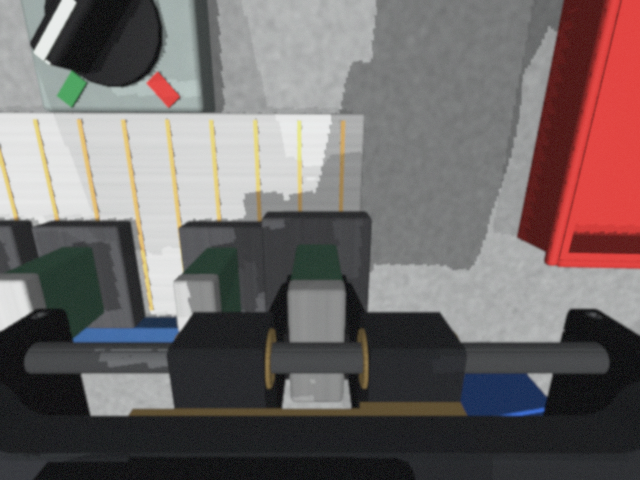

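View pics/sc19c.png

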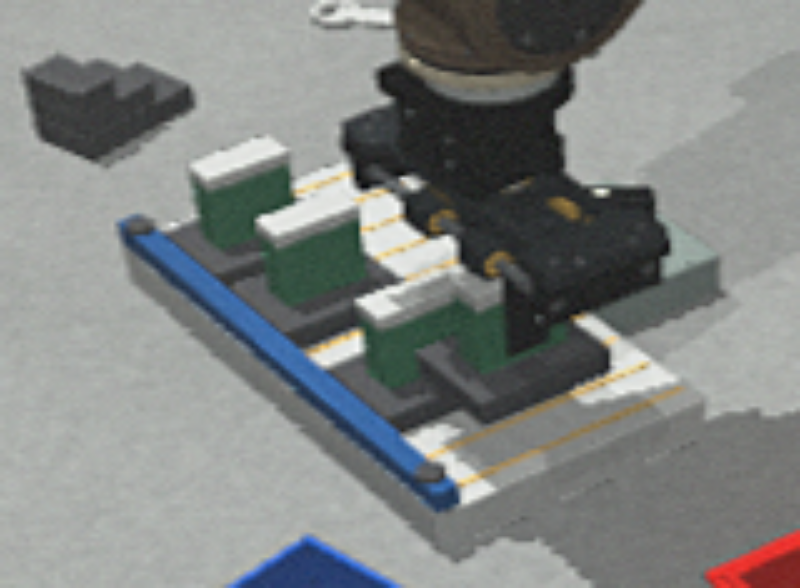

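```bash
python3 - <<'E'
from h import *
im=cv2.imread("pics/w19.png"); g=cv2.cvtColor(im,cv2.COLOR_BGR2GRAY)
for r in (226,230,240,250): print(r,[ (c,int(g[r,c])) for c in range(20,45,3)],[ (c,int(g[r,c])) for c in range(124,146,3)],[(c,int(g[r,c])) for c in range(168,194,3)])
C=cam("wrist"); n=np.array([.987,-.1606]);t=np.array([.1606,.987])
P=bp(C,[(35,224),(130,224),(181,224),(262,213),(371,213)],55)[:,:2]; print(np.c_[P@n,P@t].round(1))
P=bp(C,[(262,213),(371,213)],107)[:,:2]; print(np.c_[P@n,P@t].round(1))
cv2.imwrite("pics/w19c.png",cv2.resize(im[190:340,0:280],None,fx=2.8,fy=4))
E
```

```text
226 [(20, 38), (23, 40), (26, 39), (29, 39), (32, 84), (35, 101), (38, 76), (41, 71), (44, 69)] [(124, 38), (127, 38), (130, 62), (133, 144), (136, 159), (139, 196), (142, 212), (145, 218)] [(168, 216), (171, 218), (174, 218), (177, 206), (180, 136), (183, 67), (186, 58), (189, 57), (192, 61)]
230 [(20, 41), (23, 41), (26, 38), (29, 38), (32, 80), (35, 95), (38, 92), (41, 93), (44, 95)] [(124, 37), (127, 40), (130, 45), (133, 132), (136, 141), (139, 184), (142, 197), (145, 214)] [(168, 215), (171, 216), (174, 216), (177, 193), (180, 91), (183, 88), (186, 90), (189, 92), (192, 89)]
240 [(20, 39), (23, 42), (26, 39), (29, 42), (32, 41), (35, 84), (38, 87), (41, 88), (44, 87)] [(124, 39), (127, 38), (130, 36), (133, 89), (136, 146), (139, 180), (142, 187), (145, 210)] [(168, 218), (171, 218), (174, 218), (177, 215), (180, 119), (183, 91), (186, 89), (189, 90), (192, 89)]
250 [(20, 41), (23, 40), (26, 42), (29, 43), (32, 37), (35, 39), (38, 91), (41, 92), (44, 89)] [(124, 39), (127, 38), (130, 34), (133, 43), (136, 144), (139, 160), (142, 195), (145, 180)] [(168, 228), (171, 229), (174, 228), (177, 229), (180, 186), (183, 94), (186, 87), (189, 89), (192, 91)]
[[ 563.3 -134.7]
 [ 563.2  -69.5]
 [ 563.2  -34.5]
 [ 555.4   21.5]
 [ 555.4   95.8]]
[[543.8  29.8]
 [543.8  87.3]]
```

View pics/w19c.png

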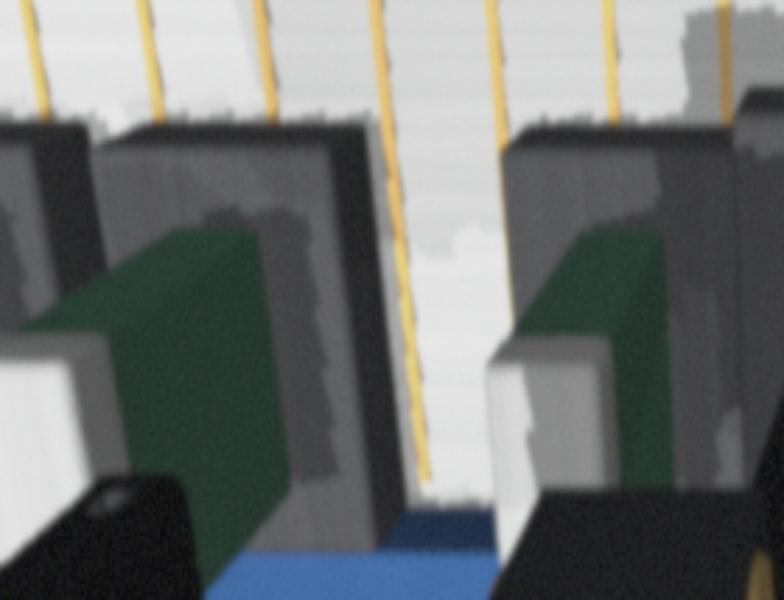

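Emit:
drive_tool(commands=[{"dx": 0, "dy": 0, "dz": -25, "yaw": 0}, {"dx": 0, "dy": 0, "dz": -18, "yaw": 0}, {"dx": 0, "dy": 0, "dz": -5, "yaw": 0}, {"dx": 0, "dy": 0, "dz": 0, "yaw": 0}, {"dx": 0, "dy": 0, "dz": 0, "yaw": 0}])

```text
t: 37.62
eef_pos: [588.9, -37.8, 66.6]
tcp_rot: [3.142, 0.001, 2.98]
ft_force: [0.0, 0.7, -4.2]
opening: 0.228
```

Emit:
drive_tool(commands=[{"dx": 0, "dy": 0, "dz": -1, "yaw": 0}, {"dx": 0, "dy": 0, "dz": 0, "yaw": 0}, {"dx": 0, "dy": 0, "dz": 0, "yaw": 0}])

```text
t: 37.87
eef_pos: [588.5, -37.7, 65.1]
tcp_rot: [3.142, 0.001, 2.981]
ft_force: [-0.2, -0.1, -4.0]
opening: 0.228
```

Emit:
drive_tool(commands=[{"dx": 0, "dy": 0, "dz": -0.8, "yaw": 0}, {"dx": 0, "dy": 0, "dz": 0, "yaw": 0}, {"dx": 0, "dy": 0, "dz": 0, "yaw": 0}])

```text
t: 38.12
eef_pos: [588.7, -37.7, 64.8]
tcp_rot: [3.142, 0.001, 2.981]
ft_force: [-2.4, -0.2, 6.0]
opening: 0.232
```

```bash
python3 - <<'E'
from h import *
im=env.read_camera("wrist")[:,:,::-1]; cv2.imwrite("pics/w20.png",im)
E
```

```text
(no output)
```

View pics/w20.png

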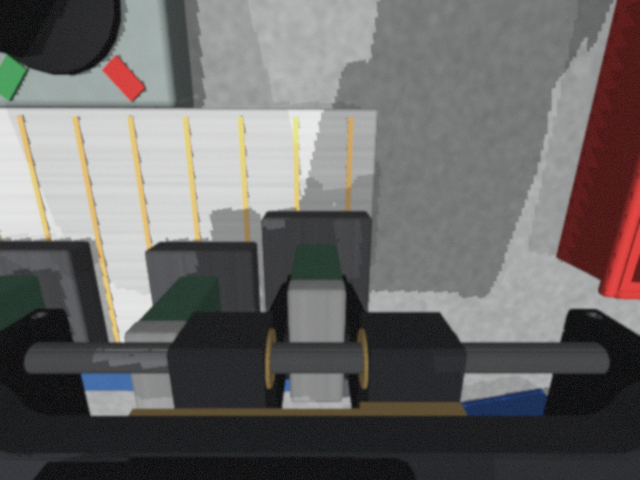

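Emit:
drive_tool(commands=[{"dx": 4, "dy": -0.6, "dz": 0, "yaw": 0}, {"dx": 4, "dy": -0.6, "dz": 0, "yaw": 0}, {"dx": 4, "dy": -0.6, "dz": 0, "yaw": 0}, {"dx": 3, "dy": -0.45, "dz": 0, "yaw": 0}, {"dx": 0, "dy": 0, "dz": 0, "yaw": 0}])

```text
t: 38.58
eef_pos: [603.8, -39.9, 64.7]
tcp_rot: [3.141, 0.001, 2.981]
ft_force: [-1.4, 0.3, 5.9]
opening: 0.231
```

Emit:
drive_tool(commands=[{"dx": 1, "dy": -0.16, "dz": 0, "yaw": 0}, {"dx": 1, "dy": -0.16, "dz": 0, "yaw": 0}, {"dx": 0, "dy": 0, "dz": 0, "yaw": 0}])

```text
t: 38.83
eef_pos: [605.0, -40.1, 64.7]
tcp_rot: [3.141, -0.0, 2.981]
ft_force: [-6.1, 1.3, 6.3]
opening: 0.233
```

Emit:
drive_tool(commands=[{"dx": 1, "dy": -0.16, "dz": 0, "yaw": 0}, {"dx": 0, "dy": 0, "dz": 0, "yaw": 0}])

```text
t: 39.0
eef_pos: [605.9, -40.2, 64.7]
tcp_rot: [3.141, -0.001, 2.981]
ft_force: [-6.8, 1.9, 10.5]
opening: 0.232
```

Emit:
drive_tool(commands=[{"dx": 1, "dy": -0.16, "dz": 0, "yaw": 0}, {"dx": 0, "dy": 0, "dz": 0, "yaw": 0}])

```text
t: 39.17
eef_pos: [606.9, -40.4, 64.7]
tcp_rot: [3.141, -0.0, 2.981]
ft_force: [-6.3, 1.4, 7.2]
opening: 0.232
```

Emit:
drive_tool(commands=[{"dx": 1, "dy": -0.16, "dz": 0, "yaw": 0}, {"dx": 0, "dy": 0, "dz": 0, "yaw": 0}])

```text
t: 39.33
eef_pos: [607.4, -40.4, 64.8]
tcp_rot: [3.141, -0.002, 2.981]
ft_force: [-9.9, 2.1, 10.6]
opening: 0.23
```

Emit:
drive_tool(commands=[{"dx": 1, "dy": -0.16, "dz": 0, "yaw": 0}, {"dx": 0, "dy": 0, "dz": 0, "yaw": 0}])

```text
t: 39.5
eef_pos: [607.5, -40.4, 64.8]
tcp_rot: [3.141, -0.004, 2.981]
ft_force: [-13.4, 1.8, 14.5]
opening: 0.227
```

Emit:
drive_tool(commands=[{"dx": -0.7, "dy": 0.1, "dz": 0.8, "yaw": 0}, {"dx": 0, "dy": 0, "dz": 0, "yaw": 0}])

```text
t: 39.67
eef_pos: [607.5, -40.5, 64.8]
tcp_rot: [3.141, -0.002, 2.98]
ft_force: [-6.9, 1.4, 3.8]
opening: 0.229
```

Emit:
drive_tool(commands=[{"dx": 0, "dy": 0, "dz": 0, "yaw": 0}, {"dx": 0, "dy": 0, "dz": 0, "yaw": 0}, {"dx": 0, "dy": 0, "dz": 0, "yaw": 0}, {"dx": 0, "dy": 0, "dz": 0, "yaw": 0}], grip=0.45)

```text
t: 40.0
eef_pos: [609.0, -40.9, 64.7]
tcp_rot: [3.142, 0.001, 2.981]
ft_force: [0.4, -0.1, -0.3]
opening: 0.43
```

Emit:
drive_tool(commands=[{"dx": 0, "dy": 0, "dz": 20, "yaw": 0}, {"dx": 0, "dy": 0, "dz": 35, "yaw": 0}, {"dx": 0, "dy": 0, "dz": 35, "yaw": 0}, {"dx": 0, "dy": 0, "dz": 35, "yaw": 0}, {"dx": 0, "dy": -20, "dz": 10, "yaw": 0}])

```text
t: 40.42
eef_pos: [610.2, -59.1, 205.0]
tcp_rot: [3.141, 0.007, 2.983]
ft_force: [0.3, -0.3, 0.3]
opening: 0.45
```

Emit:
drive_tool(commands=[{"dx": 10, "dy": -30, "dz": 0, "yaw": 0}, {"dx": 10, "dy": -20, "dz": 0, "yaw": 0}, {"dx": 0, "dy": 0, "dz": 0, "yaw": 0}, {"dx": 0, "dy": 0, "dz": 0, "yaw": 0}])

```text
t: 40.75
eef_pos: [628.7, -111.6, 199.3]
tcp_rot: [3.141, -0.0, 2.979]
ft_force: [-0.1, 1.0, 0.9]
opening: 0.454
```

```bash
python3 - <<'E'
from h import *
risers(zt=115,save='w21')
im=cv2.imread("pics/w21.png"); cv2.imwrite("pics/w21c.png",cv2.resize(im[80:290,70:460],None,fx=2,fy=2.8))
E
```

```text
t 40.75 eef [ 628.7 -111.6  199.3] yaw 170.68 F [-0.1  1.   0.9] op 0.454
0.98 px [316. 188.] n 1306 c [ 594.3 -105.2] size [20.5 49. ] yaw 170.7 sat 105.0
0.78 px [118. 193.] n 2031 c [ 565.4 -276. ] size [22.1 54.1] yaw 170.9 sat 90.0
0.65 px [389. 188.] n 1886 c [606.4 -39. ] size [21.  51.4] yaw 170.6 sat 90.0
```

View pics/w21c.png

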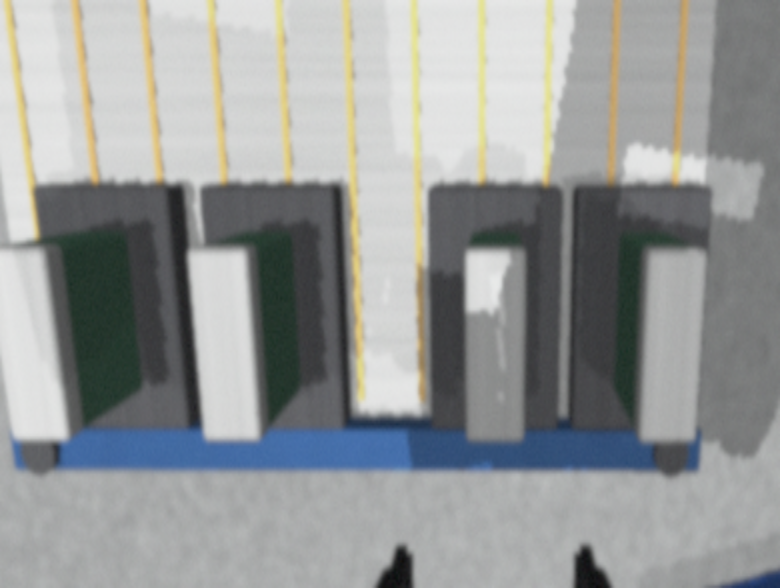

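```bash
python3 - <<'E'
from h import *
im=cv2.imread("pics/w21.png"); C=cam("wrist"); g=cv2.GaussianBlur(cv2.cvtColor(im,cv2.COLOR_BGR2GRAY),(3,3),0).astype(float)
n=np.array([.987,-.1606]);t=np.array([.1606,.987])
def sub(v):
    i=np.abs(v).argmax()
    if 0<i<len(v)-1:
        a,b,c=abs(v[i-1]),abs(v[i]),abs(v[i+1]); d=a-2*b+c
        if d: return i+.5*(a-c)/d
    return i
for nm,c0,c1 in (("r1",95,155),("r2",178,235),("r3",290,345),("r4",362,418)):
    E=[]
    for c in range(c0,c1,2):
        col=g[134:160,c]; d=np.diff(col); E.append((c,134.5+sub(d)))
    E=np.array(E); P=bp(C,E,50)[:,:2]; u=P@t; w=P@n
    k=np.polyfit(u,w,1); r=np.abs(w-np.polyval(k,u))<1.5; k=np.polyfit(u[r],w[r],1)
    print(nm,"rows",np.median(E[:,1]).round(2),"n",np.median(w).round(1),"slope deg",np.degrees(k[0]).round(2),"t",u.min().round(),u.max().round())
# foot vertical edges top-left col at row 160 & 200
for r in (150,165,180,195,210):
    d=np.diff(g[r]); print(r,[ (c+.5,int(d[c])) for c in range(70,440) if abs(d[c])>18 and abs(d[c])>=abs(d[c-1]) and abs(d[c])>=abs(d[c+1])])
E
```

```text
r1 rows 144.74 n 563.2 slope deg -0.42 t -204.0 -153.0
r2 rows 144.72 n 563.1 slope deg -0.15 t -130.0 -80.0
r3 rows 145.02 n 563.3 slope deg 0.23 t -30.0 18.0
r4 rows 145.26 n 563.5 slope deg -0.82 t 34.0 82.0
150 [(86.5, -36), (161.5, 32), (169.5, -33), (240.5, 31), (244.5, 19), (283.5, -40), (350.5, 20), (355.5, -27), (425.5, 21)]
165 [(88.5, -25), (163.5, 30), (171.5, -27), (241.5, 30), (245.5, 19), (246.5, 19), (283.5, -38), (350.5, 20), (355.5, -29)]
180 [(93.5, -27), (94.5, -27), (164.5, 46), (193.5, -31), (194.5, -31), (242.5, 28), (247.5, 20), (277.5, -22), (284.5, -24), (302.5, 42), (320.5, -30), (332.5, -24), (350.5, 20), (354.5, -26), (392.5, 23)]
195 [(96.5, -28), (165.5, 46), (195.5, -32), (243.5, 29), (278.5, -23), (284.5, -26), (302.5, 23), (332.5, -22), (349.5, 19), (354.5, -29), (391.5, 23)]
210 [(99.5, -27), (167.5, 48), (197.5, -32), (244.5, 34), (278.5, -24), (284.5, -22), (302.5, 21), (331.5, -22), (348.5, 19), (349.5, 19), (353.5, -25), (390.5, 23)]
```

All four near edges lie on one line (n = 563.1–563.5), so the knocked riser is still against the fence and square. Now for the knob.

Emit:
drive_tool(commands=[{"dx": -34.4, "dy": -5.3, "dz": 0, "yaw": -6.7}, {"dx": -34.4, "dy": -5.3, "dz": 0, "yaw": -6.7}, {"dx": -34.4, "dy": -5.3, "dz": 0, "yaw": -6.7}, {"dx": -34.4, "dy": -5.3, "dz": 0, "yaw": -6.7}, {"dx": -34.4, "dy": -5.3, "dz": 0, "yaw": -6.7}], grip=0.6)

```text
t: 41.27
eef_pos: [454.7, -136.2, 199.5]
tcp_rot: [3.141, -0.0, 2.392]
ft_force: [0.4, -1.6, 1.0]
opening: 0.599
```

Emit:
drive_tool(commands=[{"dx": -34.2, "dy": -5.5, "dz": 0, "yaw": -6.7}, {"dx": 0, "dy": 0, "dz": -30, "yaw": 0}, {"dx": 0, "dy": 0, "dz": -30, "yaw": 0}, {"dx": 0, "dy": 0, "dz": -30, "yaw": 0}, {"dx": 0, "dy": 0, "dz": 0, "yaw": 0}])

```text
t: 41.68
eef_pos: [420.4, -141.2, 106.3]
tcp_rot: [-3.139, -0.006, 2.28]
ft_force: [-0.6, -0.4, -0.3]
opening: 0.599
```

Emit:
drive_tool(commands=[{"dx": 0, "dy": 0, "dz": 0, "yaw": 0}, {"dx": 0, "dy": 0, "dz": 0, "yaw": 0}, {"dx": 0, "dy": 0, "dz": 0, "yaw": 0}])

```text
t: 41.93
eef_pos: [423.1, -142.8, 111.1]
tcp_rot: [3.141, 0.002, 2.28]
ft_force: [0.9, 0.3, 0.2]
opening: 0.598
```

```bash
python3 - <<'E'
from h import *
s=env.state(); print(s["t"],s["eef_pos"],np.degrees(s["tcp_rot"]),s["joints"])
im=env.read_camera("wrist")[:,:,::-1]; cv2.imwrite("pics/w22.png",im)
E
```

```text
41.9333 [ 423.14773481 -142.80682761  111.05263132] [1.79943537e+02 1.25226239e-01 1.30609759e+02] [-4.73637609e-01  3.99734261e-01  2.09676336e+00  1.40809762e-04
  6.42699017e-01 -1.18252530e+00]
```

View pics/w22.png

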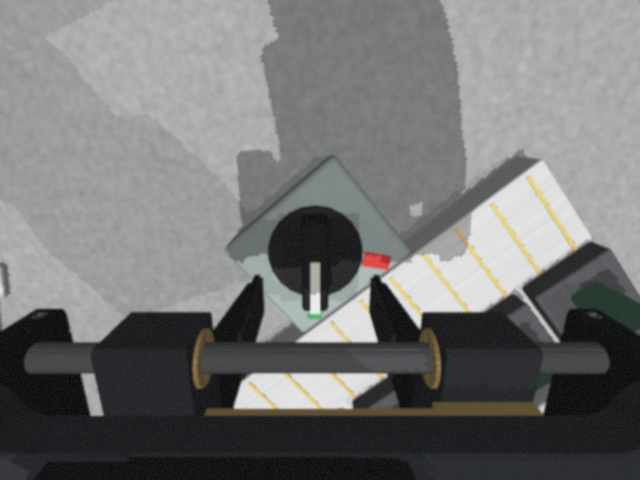

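Bar still on green and centred between the fingers at column ~315. Descending to z 50 and gripping.

Emit:
drive_tool(commands=[{"dx": -0.5, "dy": -0.8, "dz": -25, "yaw": 0}, {"dx": 0, "dy": 0, "dz": -25, "yaw": 0}, {"dx": 0, "dy": 0, "dz": -11, "yaw": 0}, {"dx": 0, "dy": 0, "dz": 0, "yaw": 0}, {"dx": 0, "dy": 0, "dz": 0, "yaw": 0}])

```text
t: 42.4
eef_pos: [422.2, -143.6, 49.2]
tcp_rot: [3.141, 0.0, 2.279]
ft_force: [0.7, -0.2, -0.3]
opening: 0.601
```

Emit:
drive_tool(commands=[{"dx": 0, "dy": 0, "dz": 0, "yaw": 0}, {"dx": 0, "dy": 0, "dz": 0, "yaw": 0}, {"dx": 0, "dy": 0, "dz": 0, "yaw": 0}, {"dx": 0, "dy": 0, "dz": 0, "yaw": 0}, {"dx": 0, "dy": 0, "dz": 0, "yaw": 0}], grip=0.05)

```text
t: 42.82
eef_pos: [422.1, -143.6, 49.0]
tcp_rot: [3.141, 0.001, 2.279]
ft_force: [-0.4, 0.0, 0.9]
opening: 0.307
```

Emit:
drive_tool(commands=[{"dx": 0, "dy": 0, "dz": 0, "yaw": 0}, {"dx": 0, "dy": 0, "dz": 0, "yaw": 0}, {"dx": 0, "dy": 0, "dz": 0, "yaw": 0}, {"dx": 0, "dy": 0, "dz": 0, "yaw": 0}])

```text
t: 43.15
eef_pos: [422.3, -143.4, 48.7]
tcp_rot: [3.141, 0.0, 2.279]
ft_force: [3.0, 5.0, 2.8]
opening: 0.189
```

Emit:
drive_tool(commands=[{"dx": 0, "dy": 0, "dz": 0, "yaw": 6.5}, {"dx": 0, "dy": 0, "dz": 0, "yaw": 6.5}, {"dx": 0, "dy": 0, "dz": 0, "yaw": 6.5}, {"dx": 0, "dy": 0, "dz": 0, "yaw": 6.5}])

```text
t: 43.48
eef_pos: [422.1, -143.5, 48.7]
tcp_rot: [3.141, 0.0, 2.738]
ft_force: [0.8, 1.4, 1.8]
opening: 0.188
```

Emit:
drive_tool(commands=[{"dx": 0, "dy": 0, "dz": 0, "yaw": 6.5}, {"dx": 0, "dy": 0, "dz": 0, "yaw": 6.5}, {"dx": 0, "dy": 0, "dz": 0, "yaw": 6.5}, {"dx": 0, "dy": 0, "dz": 0, "yaw": 6.5}])

```text
t: 43.82
eef_pos: [422.1, -143.8, 48.7]
tcp_rot: [-3.141, 0.0, -3.091]
ft_force: [-0.6, -1.6, 2.2]
opening: 0.188
```

Emit:
drive_tool(commands=[{"dx": 0, "dy": 0, "dz": 0, "yaw": 6.5}, {"dx": 0, "dy": 0, "dz": 0, "yaw": 6.5}, {"dx": 0, "dy": 0, "dz": 0, "yaw": 6.5}, {"dx": 0, "dy": 0, "dz": 0, "yaw": 5}, {"dx": 0, "dy": 0, "dz": 0, "yaw": 0}])

```text
t: 44.23
eef_pos: [422.2, -144.0, 48.7]
tcp_rot: [-3.141, 0.0, -2.665]
ft_force: [-0.8, -3.5, 2.8]
opening: 0.185
```

```bash
python3 - <<'E'
from h import *
s=env.state(); print(s["t"],s["eef_pos"],s["tcp_rot"],s["joints"],"knob",(s["tcp_rot"][2]%(2*np.pi))-1.410)
E
```

```text
44.2333 [ 422.16007173 -143.98826806   48.71523318] [-3.14080077e+00  3.49155204e-04 -2.66509116e+00] [-4.76882195e-01  5.20069289e-01  2.14735536e+00 -3.81160105e-04
  4.73320216e-01 -2.52384069e+00] knob 2.2080941453647673
```

Emit:
drive_tool(commands=[{"dx": 0, "dy": 0, "dz": 0, "yaw": 3}, {"dx": 0, "dy": 0, "dz": 0, "yaw": 0.6}, {"dx": 0, "dy": 0, "dz": 0, "yaw": 0}, {"dx": 0, "dy": 0, "dz": 0, "yaw": 0}])

```text
t: 44.57
eef_pos: [422.2, -144.0, 48.7]
tcp_rot: [-3.141, 0.0, -2.609]
ft_force: [-1.1, -5.3, 2.2]
opening: 0.186
```

Emit:
drive_tool(commands=[{"dx": 0, "dy": 0, "dz": 0, "yaw": 0}, {"dx": 0, "dy": 0, "dz": 0, "yaw": 0}, {"dx": 0, "dy": 0, "dz": 0, "yaw": 0}, {"dx": 0, "dy": 0, "dz": 0, "yaw": 0}, {"dx": 0, "dy": 0, "dz": 0, "yaw": 0}], grip=0.6)

```text
t: 44.98
eef_pos: [421.8, -143.4, 48.5]
tcp_rot: [3.141, -0.0, -2.607]
ft_force: [0.5, -1.1, 0.6]
opening: 0.48
```

Emit:
drive_tool(commands=[{"dx": 0, "dy": 0, "dz": 20, "yaw": 0}, {"dx": 0, "dy": 0, "dz": 40, "yaw": 0}, {"dx": 0, "dy": 0, "dz": 40, "yaw": 0}, {"dx": 0, "dy": 0, "dz": 40, "yaw": 0}, {"dx": 0, "dy": 0, "dz": 15, "yaw": 0}])

```text
t: 45.4
eef_pos: [422.9, -143.9, 208.2]
tcp_rot: [-3.137, 0.003, -2.606]
ft_force: [-0.7, -0.2, 0.3]
opening: 0.6
```

Emit:
drive_tool(commands=[{"dx": 20, "dy": 0, "dz": 0, "yaw": -7}, {"dx": 20, "dy": 0, "dz": 0, "yaw": -7}, {"dx": 20, "dy": 0, "dz": 0, "yaw": -7}, {"dx": 20, "dy": 0, "dz": 0, "yaw": -7}, {"dx": 20, "dy": 0, "dz": 0, "yaw": -7}])

```text
t: 45.82
eef_pos: [522.7, -143.4, 203.5]
tcp_rot: [3.141, -0.0, 3.06]
ft_force: [0.4, -1.1, -0.3]
opening: 0.6
```

Emit:
drive_tool(commands=[{"dx": 0, "dy": 0, "dz": 10, "yaw": -5}, {"dx": 0, "dy": 0, "dz": 0, "yaw": 0}, {"dx": 0, "dy": 0, "dz": 0, "yaw": 0}])

```text
t: 46.07
eef_pos: [521.7, -143.4, 213.4]
tcp_rot: [3.141, -0.0, 2.982]
ft_force: [-0.7, -0.1, 0.5]
opening: 0.598
```

```bash
python3 - <<'E'
from h import *
s=env.state(); print(s["t"],s["eef_pos"],np.degrees(s["tcp_rot"]),s["joints"])
im=env.read_camera("wrist")[:,:,::-1]; cv2.imwrite("pics/w23.png",im)
im=env.read_camera("scene")[:,:,::-1]; cv2.imwrite("pics/sc23.png",im)
C=cam("wrist"); import pickle; pickle.dump(C,open("C23.pkl","wb"))
E
```

```text
46.0667 [ 521.67391817 -143.39521477  213.3820758 ] [ 1.79992421e+02 -6.62027578e-03  1.70839878e+02] [-3.90411519e-01  3.73408339e-01  1.76658425e+00  1.21535699e-04
  1.00174279e+00 -1.80139904e+00]
```

View pics/w23.png

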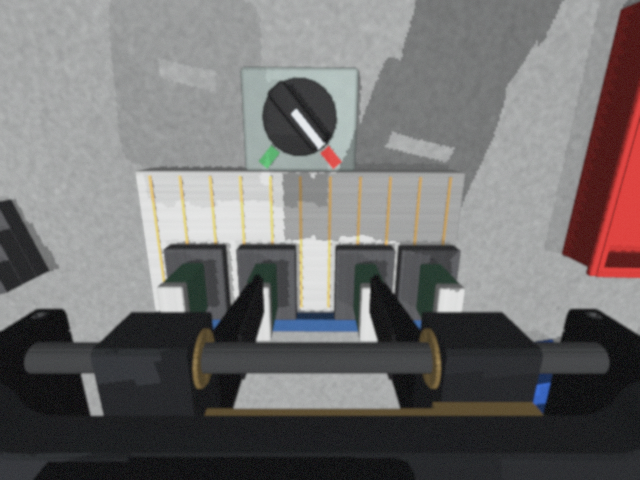

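View pics/sc23.png

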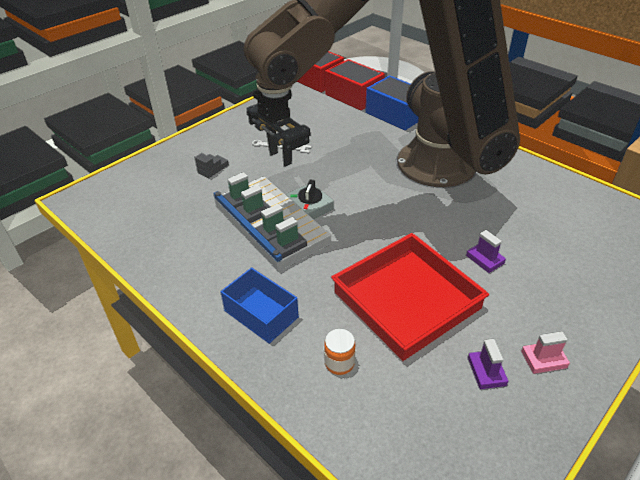

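```bash
python3 - <<'E'
from h import *
import pickle; C=pickle.load(open("C23.pkl","rb")); im=cv2.imread("pics/w23.png")
c=im[60:180,230:370]; hsv=cv2.cvtColor(c,cv2.COLOR_BGR2HSV); m=(hsv[...,1]<40)&(hsv[...,2]>170); m[92:]=0
ys,xs=np.where(m); P=bp(C,np.c_[xs+230,ys+60],74)[:,:2]; v=cv2.fitLine(P.astype(np.float32),cv2.DIST_L2,0,.01,.01).ravel()
a=np.arctan2(v[1],v[0]); a=a if np.cos(a)>0 else a+np.pi; print(len(xs),"knob",a+0.161+np.pi/2)
g=cv2.cvtColor(im,cv2.COLOR_BGR2GRAY).astype(float); n=np.array([.987,-.1606]);t=np.array([.1606,.987])
for nm,c0,c1 in (("r1",175,218),("r2",247,290),("r3",342,388),("r4",405,452)):
    E=np.array([(q,236.5+np.diff(g[236:255,q]).argmin()) for q in range(c0,c1,2)]); P=bp(C,E,50)[:,:2]; print(nm,np.median(P@n).round(1),(P@t).mean().round(1))
E
```

```text
4699 knob 3.2628357
r1 559.7 -178.4
r2 559.6 -105.6
r3 559.5 -8.4
r4 560.5 56.5
```

```bash
python3 - <<'E'
from h import *
import pickle; C=pickle.load(open("C23.pkl","rb")); im=cv2.imread("pics/w23.png"); g=cv2.cvtColor(im,cv2.COLOR_BGR2GRAY)
m=np.zeros(g.shape,np.uint8); cv2.circle(m,(299,116),33,1,-1); m&=(g>190).astype(np.uint8)
k,l,st,_=cv2.connectedComponentsWithStats(m); i=1+st[1:,4].argmax(); ys,xs=np.where(l==i); print(st[i])
P=bp(C,np.c_[xs,ys],74)[:,:2]; v=cv2.fitLine(P.astype(np.float32),cv2.DIST_L2,0,.01,.01).ravel()
a=np.arctan2(v[1],v[0]); a=a if np.cos(a)>0 else a+np.pi; print("knob",a+0.161+np.pi/2)
cv2.imwrite("pics/k23.png",cv2.resize(im[60:180,230:370],None,fx=5,fy=5))
E
```

```text
[292 110  29  35 276]
knob 2.2645226
```

View pics/k23.png

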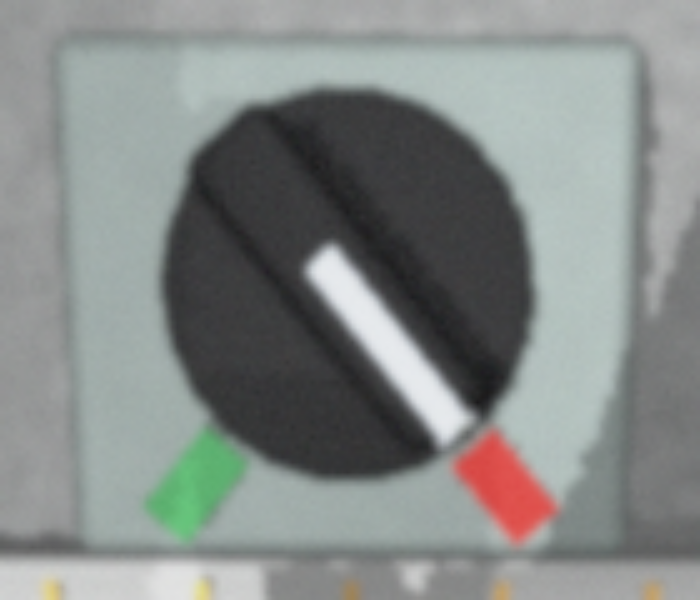

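The pointer is on the red mark, measured at 2.265 against 2.27. Handing in.

```bash
python3 -c "
from cell import env
print(env.job_done())"
```

```text
the job is handed in; nothing more can be done
None
```

I turned the knob to the green release mark, stood all four risers on the plate against the fence, then turned the knob to the red hold mark. The job is handed in at about 46 s of the 210 s, with the gripper open and clear of everything.

- **Knob:** the last picture puts it at 2.265 rad, against 2.27 for the red mark.
- **Seating:** I slid each riser into the fence until the push force rose to about 13–15 N. In the last picture the near edges of all four feet lie within about 1 mm of one line, which fits all four touching the fence. They look square to it; a fit on the picture before the last knob turn gave up to 0.8 degrees of tilt on single feet.
- **Knocked riser:** the third riser was knocked about 30 mm along the fence after I had seated it. Measured again, it was still against the fence and square, so I did not move it. I put the fourth riser further along, at about y = +130 mm, inside the ±140 mm limit. The gap between those two feet is only about 3–5 mm.
- **Other objects:** I did not touch the tools, tubs or pink and purple look-alikes.
- **Checks that failed or disagreed:**
  - My first numeric reading of the final knob angle was wrong (3.26), because other bright areas got into the measurement. Redone on the pointer stripe alone, it gave 2.265 and matched the picture.
  - The cameras read positions along the fence up to about 9 mm differently from the arm's own measurement.

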